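Stack the valve collars and bring the check ball to the tube

TASK

On the jig of the paint-pump valve, thread the wide collar and then the narrow collar down over the upright tube, each fully home and let go. Then pick up the dished plate by its arched handle, keeping it level and its loose ball in the middle all the time, turn it a quarter turn so that its pouring lip points from its plinth straight towards the tube, and finish still holding it there, level and at rest, with the tip of the lip a few centimetres above the tube's mouth (do not pour or put it down). Leave the tin, the jar and the brush where they are.

Things in the scene. Friction and masses are not known exactly. Their poses are not given: they have to be found in the camera images.
- jig: fixed valve jig on the bench: a dark steel base plate 290 x 100 mm, 12 mm thick, with an upright steel tube and, 180 mm from it, a round black plinth (60 mm across, top 30 mm above the bench) for the dish. Origin on the bench under the tube's axis; x points along the plate from the plinth (at x = -180 mm, y = 0) to the tube, z up. The plate reaches 55 mm beyond the tube and the plinth's axis
- tube_mouth (a point): centre of the tube's open top, 62 mm above the bench, 50 mm above the base plate; the tube is 34 mm outside diameter, 29 mm at its top (the last 6 mm taper), bore about 21 to 26 mm; axes as the jig
- tube_foot (a point): point on the tube's axis at the top face of the base plate, 12 mm above the bench: the underside of the first collar comes to rest here; axes as the jig
- wide_collar: the wide one of two loose white plastic rings: outside diameter 64 mm, bore 39 mm (2.5 mm clear all round the tube), 16 mm high, 0.12 kg, lying flat on the bench. Origin at the centre of its underside, z up along the bore. Goes on first; home, its origin is at the base plate's top
- narrow_collar: the narrow loose white plastic ring: outside diameter 50 mm, bore 39 mm, 18 mm high, 0.05 kg, lying flat on the bench. Origin at the centre of its underside, z up along the bore. Goes on second; home, its origin is 16 mm above the base plate's top, on the wide collar. The two collars may have changed places
- dish: loose round aluminium dished plate, 92 mm across, 19 mm high, 0.16 to 0.30 kg, on the plinth, its lip pointing about square to the jig's length. Origin at the centre of its underside; x points to its pouring lip, y along its handle bar, z up. Inside, a shallow cone of 14 degrees round a flat middle of 12 mm diameter. Its centre of mass lies under the middle of the arched handle's bar
- dish_handle (a point): middle of the black bar of the handle arched over the dish, 80 mm above the dish's underside, the place to grip: the bar runs along the dish's y, 96 mm long between posts at its ends, 12 mm wide (x), 14 mm high; fingers close along the dish's x; axes as the dish
- dish_lip (a point): tip of the pouring lip, 60 mm out from the dish's axis along its x and 17.5 mm above its underside; axes as the dish
- dish_centre (a point): middle of the dish's flat inner floor, 6 mm above its underside; axes as the dish
- ball_center (a point): centre of the loose steel check ball, 22 mm diameter, 43 g, lying in the middle of the dish, its centre 17 mm above the dish's underside; it rolls if the dish is tilted or jerked
- tin: bystander: closed paint tin, 72 mm diameter, 85 mm high; origin under its centre
- jar: bystander: amber glass jar, 52 mm diameter, 70 mm high; origin under its centre
- brush: bystander: paint brush lying on the bench, 200 mm long, 42 mm wide, 20 mm high; origin under its middle, handle towards its -x
Things that resemble listed ones, but are neither listed nor needed, are in the scene too. What is shaped like the dish but green or red is not meant.

How it is judged:
By the outcome, as a careful person would: the job done as asked, in the order asked, and still so for the second after the job is handed in, while the arm keeps its last pose, push and grip.
It also fails if it takes over 72 s, if anything falls off the work surface, if the arm or the gripper's body presses on something with over 40 N, if the wrist force passes 120 N, or if a joint passes its speed limit or range.

ROBOT

A 7-joint arm with a two-finger parallel gripper is mounted at the origin on the work surface. World frame = base frame: x ahead of the robot, y to its left, z up, the work surface at z = 0. Lengths are in mm, angles in rad, forces in N, time in s.
With the tool pointing down it reaches from about 425 to 875 mm from the base axis. Payload 9.9 kg.
Tool frame: the origin (TCP) lies at the very end of the fingers, on their centre line; the grasp point (between the pads) lies bot.hold_point_z behind it (bot.hold_point_z is the distance from the TCP to the grasp point, in mm); z points along the fingers, y is the direction in which the jaws open and shut (so a half turn about z gives the same grasp; the last joint's range is limited). The gripper opens to 85 mm and grips with 20 to 120 N. Pads are 22 mm wide; open, the fingers measure 114 mm over their backs; the gripper's body (76 mm by 85 mm) begins 54 mm behind the grasp point. The pads swing forward as they close: fully open they stand 13 mm farther back than shut.
Start: joints at [1.128, 0.576, 0.025, 1.437, -0.015, 1.129, -0.057], TCP at [237.031, -632.017, 231.289] pointing down, gripper open.
Joint ranges: [-2.76, 2.76], [-0.34, 2.15], [-1.52, 1.57], [0.19, 2.46], [-1.09, 4.23], [0.17, 1.99], [-2.82, 2.82]. Speed limits (rad/s): [2.22, 2.22, 3.01, 3.01, 3.14, 3.14, 3.14].

INTERFACE

Orientations are given as a unit quaternion [w, x, y, z].
In Python, from plant import bot gives the robot as it stands. The module is installed in compiled form; this text tells all that it offers.
- The arm moves only by the tool play_rows, never from a script. Its argument "plan" is a list of rows, each a list of 3 entries, a list of its own where there are three numbers: the turn, a rotation vector about the tool's x, y, z in rad, then the shift along the tool's x, y, z in mm, then the finger opening in mm, from 0 to 85.4. A call has 1 to 20 rows; each row is the pose to reach, as a shift and turn from the pose commanded when the call began, along the tool's axes at that moment; what a row does not reach only later rows make up. A row lasts 1/8 s, in which the tool goes at most 62.5 mm and 10.7 degrees, less where a joint would pass 70% of its speed; a pose out of reach is approached as far as the arm can. A call with a gripper value outside its range is refused whole. The fingers move at their own pace and stop on an object; the grip force is fixed at half the most. Time passes only in rows, so rows that repeat a pose let the fingers close. It gives the time, the measured TCP pose, the force and the opening at its end, in the units of the state.
- bot.read_state(): the state, without advancing time (a new reading comes with each control period).
- bot.camera(name): name is "scene" or "top" or "wrist"; returns a dict with "img" (384x512x3 uint8, red, green, blue), "intrinsics" (3x3 intrinsics, pixels), "k1" (the pictures are not rectified: a ray, as slopes to the right and down, at radius r is drawn at 1 + k1 r^2 times it, then the intrinsics apply), "eye" and "attitude" of the camera in the world. Camera axes: x right, y down, z forward; pixel columns grow to the right and rows downward; lengths in mm; the calibration is good to about 2 mm. A picture is of the moment at which its call begins. There is no depth.
- bot.close_job(): hands the job in, once; it reports no verdict.
The state is a dict: "time": time; "qpos": joint angles; "dq": joint speeds; "joint_torque": joint torques, N m; "eef_pos": TCP position; "orientation": TCP orientation; "contact_force": force on the tool from outside, world axes, zero at the start; "ft_torque": the same for the moment, N m; "opening": opening from 0.0 (shut) to 1.0 (fully open).
Only numpy, scipy, OpenCV 4.12 (cv2) and the standard library are available. Lean on these libraries where they do the work, as an engineer would, in place of code of your own. Each camera call takes 0.05 s, during which the arm holds its last target.

## Working session

There is one attempt and no reset: what is moved stays moved. The work goes in short steps, Python scripts to look and compute and a tool call to move; the robot and the scene stay as the last step left them, time stands still between calls to the robot, and variables do not carry over. Pictures are saved under pics/ and viewed, and the job is handed in when it is done.

Besides the shell and the picture viewer there is one more tool, called by a JSON object that holds its "op" and its "data". play_rows: Moves the arm, as the interface text tells. Its arguments: {"type":"object","properties":{"plan":{"type":"array"}},"required":["plan"]}

```bash
mkdir -p pics; ls
python3 - <<'E'
from plant import bot
import cv2
s=bot.read_state()
for k,v in s.items(): print(k,v)
print(bot.hold_point_z)
for n in ("scene","top","wrist"):
    c=bot.camera(n); cv2.imwrite(f"pics/a_{n}.png",c["img"][:,:,::-1])
    print(n,c["intrinsics"],c["k1"],c["eye"],c["attitude"])
E
```

```text
pics
time 0.0
qpos [ 1.12818489  0.5765187   0.02480621  1.43790491 -0.0150152   1.12898301
 -0.05650514]
dq [ 0.00083922  0.00193441 -0.00028108  0.00056596  0.00019251 -0.00145797
 -0.00017019]
joint_torque [ 3.10927981e-04 -7.65765882e+01  2.25111634e+00 -2.85971779e+01
  1.55747618e-02  1.26901071e-02 -3.33109199e-05]
eef_pos [ 236.90847066 -631.58302069  230.45189751]
orientation [-7.97262544e-04  9.83944744e-01  1.78471497e-01 -1.70215505e-04]
contact_force [ 0.0811716  -1.03628061 -0.11852447]
ft_torque [-0.01342223  0.00138845  0.03614963]
opening 0.9983303457180506
18.700000000000003
scene [[440.91752607   0.         256.03996032]
 [  0.         440.91752607 195.45129952]
 [  0.           0.           1.        ]] 0.010585978319178806 [1201.60245846 -172.98606531 1017.27147048] [-0.25225537  0.75272948  0.57718134 -0.19138252]
top [[432.67109164   0.         255.8422753 ]
 [  0.         432.67109164 191.83637391]
 [  0.           0.           1.        ]] -0.016769099810225077 [ 428.08806343    6.30121023 1279.90398278] [ 0.03740699 -0.69627244  0.71624217 -0.02832939]
wrist [[315.62871777   0.         255.42297469]
 [  0.         315.62871777 186.94323438]
 [  0.           0.           1.        ]] -0.089718085208981 [ 298.92754054 -608.59239194  373.13391876] [ 0.10831551  0.81463198 -0.56473849 -0.07558394]
```

View pics/a_scene.png

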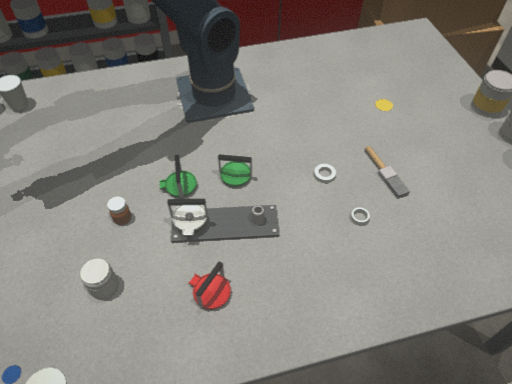

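View pics/a_top.png

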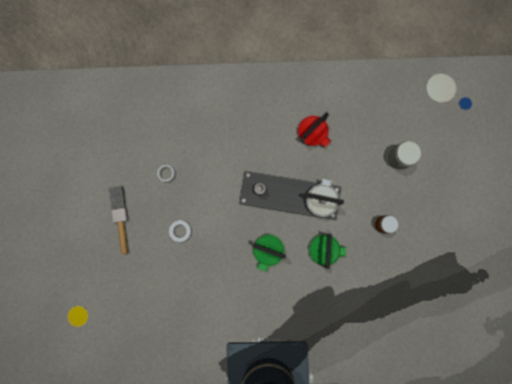

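View pics/a_wrist.png

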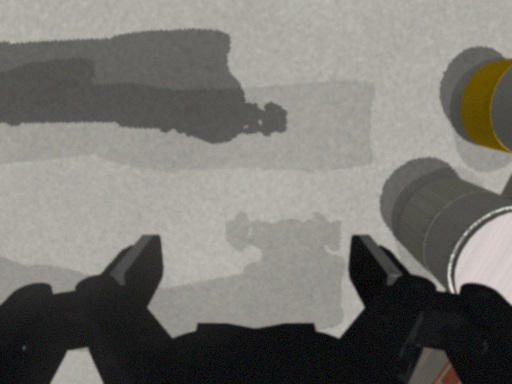

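```bash
cat > h.py <<'E'
import numpy as np, cv2
from scipy.spatial.transform import Rotation as R
from plant import bot
def rot(q): return R.from_quat([q[1],q[2],q[3],q[0]])
class Cam:
    def __init__(s,name,save=None):
        c=bot.camera(name); s.img=c["img"][:,:,::-1].copy(); s.K=np.array(c["intrinsics"]); s.k1=c["k1"]
        s.eye=np.array(c["eye"]); s.R=rot(c["attitude"]).as_matrix()
        if save: cv2.imwrite(f"pics/{save}.png",s.img)
    def proj(s,P):
        p=(np.atleast_2d(P)-s.eye)@s.R; x=p[:,:2]/p[:,2:]
        x=x*(1+s.k1*(x**2).sum(1,keepdims=True))
        return x@s.K[:2,:2].T+s.K[:2,2]
    def ray(s,uv):
        d=(np.atleast_2d(uv).astype(float)-s.K[:2,2])/[s.K[0,0],s.K[1,1]]
        x=d.copy()
        for _ in range(20): x=d/(1+s.k1*(x**2).sum(1,keepdims=True))
        v=np.c_[x,np.ones(len(x))]@s.R.T
        return v/np.linalg.norm(v,axis=1,keepdims=True)
    def plane(s,uv,z):
        v=s.ray(uv); return s.eye+v*((z-s.eye[2])/v[:,2:])
def tri(c1,u1,c2,u2):
    d1=c1.ray(u1)[0]; d2=c2.ray(u2)[0]
    t=np.linalg.lstsq(np.c_[d1,-d2],c2.eye-c1.eye,rcond=None)[0]
    a=c1.eye+t[0]*d1; b=c2.eye+t[1]*d2
    return (a+b)/2, np.linalg.norm(a-b)
E
python3 - <<'E'
from h import *
for n in ("scene","top","wrist"):
    c=Cam(n)
    print(n,c.R[:,2],c.proj([[0,0,0],[237,-632,231],[237,-632,0]]).round(0).tolist(), c.plane([[256,192]],0))
c=Cam("top"); cv2.imwrite("pics/top2.png",cv2.resize(c.img[90:290,90:450],None,fx=2.2,fy=2.2,interpolation=cv2.INTER_CUBIC))
c=Cam("scene"); cv2.imwrite("pics/scene2.png",cv2.resize(c.img[130:320,70:430],None,fx=2.2,fy=2.2,interpolation=cv2.INTER_CUBIC))
E
```

```text
scene [-0.57931271  0.15883526 -0.79947992] [[213.0, 94.0], [-21.0, 125.0], [19.0, 182.0]] [[452.34639729  32.27058649   0.        ]]
top [ 0.09303487  0.01150951 -0.99559633] [[268.0, 382.0], [533.0, 305.0], [484.0, 292.0]] [[547.18883178  20.64244349   0.        ]]
wrist [-0.24521705 -0.09172771 -0.96511897] [[-147.0, 167.0], [256.0, 241.0], [256.0, 159.0]] [[ 198.26757998 -647.1233663     0.        ]]
```

View pics/top2.png

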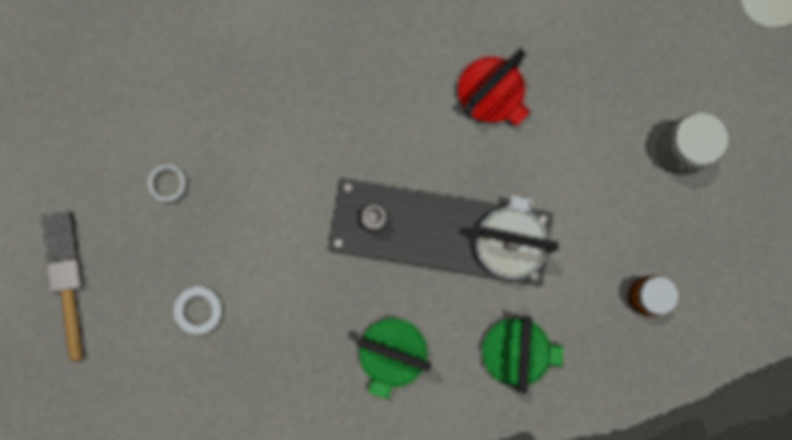

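View pics/scene2.png

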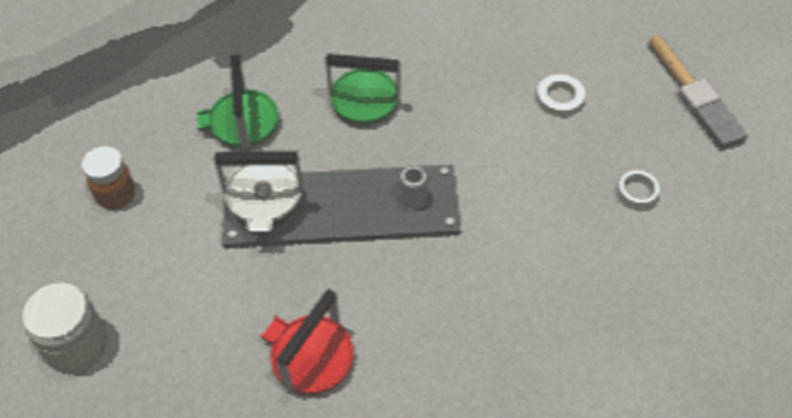

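Run:
```python
from h import *
T=Cam("top");S=Cam("scene")
def ringseg(c,box,thr):
    x0,y0,x1,y1=box; g=cv2.cvtColor(c.img,cv2.COLOR_BGR2GRAY)[y0:y1,x0:x1]
    m=(g>thr).astype(np.uint8)
    cs,_=cv2.findContours(m,cv2.RETR_EXTERNAL,cv2.CHAIN_APPROX_NONE); k=max(cs,key=cv2.contourArea)
    e=cv2.fitEllipse(k); return np.array(e[0])+[x0,y0],e[1],cv2.contourArea(k)
for nm,bt,bs,z in (("wide",(162,213,200,250),(310,160,342,186),16),("narrow",(152,160,182,188),(345,203,374,228),18)):
    for c,b in ((T,bt),(S,bs)):
        x0,y0,x1,y1=b; g=cv2.cvtColor(c.img,cv2.COLOR_BGR2GRAY)[y0:y1,x0:x1]
        print(nm,np.median(g),g.max(), end=' ')
        thr=(np.median(g)+int(g.max()))/2
        uv,ax,ar=ringseg(c,b,thr); print(uv.round(1),np.round(ax,1),ar,c.plane([uv],z/2+z/4)[0].round(1))
        if c is T:uT=uv
        else: print(tri(T,uT,S,uv))
# tube mouth, dish handle in both by eye
tm=np.array([[90+373/2.2,90+215/2.2]]);sm=np.array([[70+413/2.2,130+175/2.2]])
print("mouth",T.plane(tm,62),S.plane(sm,62),tri(T,tm,S,sm))
# handle ends (by eye)
for a,b in (((463,232),(217,158)),((556,246),(298,158))):
    print("hend",tri(T,[[90+a[0]/2.2,90+a[1]/2.2]],S,[[70+b[0]/2.2,130+b[1]/2.2]]))
# plate corners
for p in ((342,180),(330,250),(543,285),(553,212)): print(T.plane([[90+p[0]/2.2,90+p[1]/2.2]],12).round(0))
for n,p in (("tin",(700,138)),("jar",(658,296)),("green1",(393,352)),("green2",(516,352)),("red",(490,90)),("brush",(65,285))): print(n,T.plane([[90+p[0]/2.2,90+p[1]/2.2]],20 if 'r' in n else 70).round(0))
```

```text
wide 120.0 177 [179.1 230.6] [20.1 20.5] 320.5 [439.1 248.7  12. ]
wide 167.0 230 [324.8 171.4] [15.1 20.4] 239.5 [439.5 247.8  12. ]
(array([439.01171032, 248.45402498,  11.30331016]), np.float64(0.7542364190813501))
narrow 119.0 155 [164.8 172.5] [15.5 16.2] 194.5 [611.7 289.   13.5]
narrow 165.0 227 [360.2 214.3] [13.3 17.4] 179.5 [611.2 287.4  13.5]
(array([611.42170243, 288.13495149,  13.66194173]), np.float64(1.5975521655176723))
mouth [[553.2659993    9.58355841  62.        ]] [[555.59770589   8.96281101  62.        ]] (array([553.56857531,   9.56393556,  58.99032582]), np.float64(0.05707296198955092))
hend (array([ 520.53912652, -156.23377882,  119.57878648]), np.float64(112.37784865578023))
hend (array([ 516.17983457, -166.98401891,  116.52864771]), np.float64(94.58120436145016))
[[607.  50.  12.]]
[[513.  68.  12.]]
[[ 458. -213.   12.]]
[[ 555. -231.   12.]]
tin [[ 640. -413.   70.]]
jar [[ 440. -362.   20.]]
green1 [[376. -11.  20.]]
green2 [[ 372. -173.   20.]]
red [[ 722. -152.   20.]]
brush [[476. 422.  20.]]
```

```bash
cat >> h.py <<'E'
import json,os
def down(psi):
    c,s=np.cos(np.radians(psi)),np.sin(np.radians(psi))
    return np.array([[-s,c,0],[c,s,0],[0,0,-1.]])
def getcmd():
    d=json.load(open("cmd.json")); return np.array(d["p"]),np.array(d["R"])
def setcmd(p,Rm): json.dump({"p":list(map(float,p)),"R":np.array(Rm).tolist()},open("cmd.json","w"))
def after(rv,sh):
    p,Rm=getcmd(); setcmd(p+Rm@np.array(sh,float),Rm@R.from_rotvec(rv).as_matrix())
def row(p,psi):
    p0,R0=getcmd(); return R.from_matrix(R0.T@down(psi)).as_rotvec().round(4).tolist(),(R0.T@(np.array(p)-p0)).round(1).tolist()
def st():
    s=bot.read_state(); Rm=rot(s["orientation"]).as_matrix()
    p,Rc=getcmd()
    print("t",round(s["time"],2),"tcp",s["eef_pos"].round(1),"yaw",np.degrees(np.arctan2(Rm[1,1],Rm[0,1])).round(2),"tilt x,y",np.degrees(Rm[:2,2]).round(2),
     "F",s["contact_force"].round(1),"M",s["ft_torque"].round(2),"op",round(s["opening"]*85.4,1),"cmd",p.round(1),"err",(s["eef_pos"]-p).round(1),"j7",s["qpos"][6].round(2))
E
python3 - <<'E'
from h import *
q=bot.read_state()["orientation"];Rm=rot(q).as_matrix();psi=np.degrees(np.arctan2(Rm[1,1],Rm[0,1]))
setcmd([237.031,-632.017,231.289],down(psi));print(psi)
st()
print(row([480,-200,240],-10.8)); print(row([440,249,190],-10.8))
E
```

```text
-69.44437800739128
t 0.5 tcp [ 237.  -632.   231.3] yaw -69.44 tilt x,y [-0.  0.] F [-0.2  0.   0.5] M [ 0.01 -0.01  0.02] op 85.6 cmd [ 237.  -632.   231.3] err [-0.  0. -0.] j7 -0.06
([0.0, 0.0, -1.0235], [379.2, -319.2, -8.7])
([0.0, 0.0, -1.0235], [499.4, -753.7, 41.3])
```

{"op": "play_rows", "data": {"plan": [[[0,0,-0.5],[379,-319,-8.7],85],[[0,0,-0.6],[379,-319,-8.7],85],[[0,0,-1.0235],[379,-319,-8.7],85],[[0,0,-1.0235],[379,-319,-8.7],85],[[0,0,-1.0235],[379,-319,-8.7],85],[[0,0,-1.0235],[379,-319,-8.7],85],[[0,0,-1.0235],[379,-319,-8.7],85],[[0,0,-1.0235],[499.4,-753.7,41.3],85],[[0,0,-1.0235],[499.4,-753.7,41.3],85],[[0,0,-1.0235],[499.4,-753.7,41.3],85],[[0,0,-1.0235],[499.4,-753.7,41.3],85],[[0,0,-1.0235],[499.4,-753.7,41.3],85],[[0,0,-1.0235],[499.4,-753.7,41.3],85],[[0,0,-1.0235],[499.4,-753.7,41.3],85],[[0,0,-1.0235],[499.4,-753.7,41.3],85],[[0,0,-1.0235],[499.4,-753.7,41.3],85],[[0,0,-1.0235],[499.4,-753.7,41.3],85],[[0,0,-1.0235],[499.4,-753.7,41.3],85]]}}

```text
time: 2.75
eef_pos: [440.4, 247.3, 190.1]
orientation: [0.0, 0.771, 0.636, -0.0]
contact_force: [0.2, -0.5, 0.2]
opening: 0.995
```

Run:
```python
from h import *
after([0,0,-1.0235],[499.4,-753.7,41.3]); st()
Cam("wrist","b_wrist")
```

```text
t 2.75 tcp [440.4 247.3 190.1] yaw -10.94 tilt x,y [ 0.01 -0.05] F [ 0.2 -0.5  0.2] M [-0.04 -0.04  0.04] op 85.0 cmd [440. 249. 190.] err [ 0.4 -1.8  0.1] j7 -1.05
```

View pics/b_wrist.png

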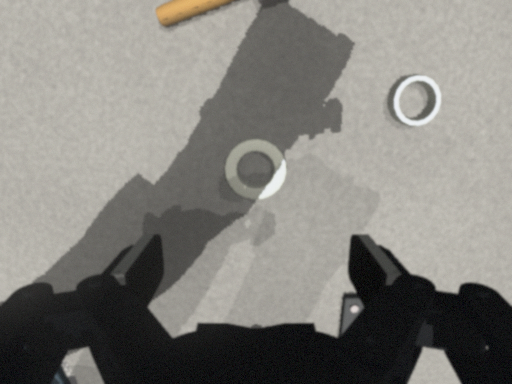

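```bash
python3 - <<'E'
from h import *
st()
W=Cam("wrist")
for nm,(x0,y0,x1,y1),z,(r0,r1) in (("wide",(216,130,297,208),16,(26,36)),("narrow",(382,65,452,136),18,(20,30))):
    g=cv2.resize(cv2.cvtColor(W.img,cv2.COLOR_BGR2GRAY)[y0:y1,x0:x1],None,fx=4,fy=4,interpolation=cv2.INTER_CUBIC)
    g=cv2.medianBlur(g,5)
    c=cv2.HoughCircles(g,cv2.HOUGH_GRADIENT,1,200,param1=80,param2=15,minRadius=r0*4,maxRadius=r1*4)
    b=c[0][0]; uv=b[:2]/4+[x0,y0]-0.375; print(nm,uv,b[2]/4, W.plane([uv],z)[0].round(1))
    a=W.plane([uv+[b[2]/4,0]],z)[0]-W.plane([uv-[b[2]/4,0]],z)[0]; print(" diam",np.linalg.norm(a))
    o=cv2.cvtColor(g,cv2.COLOR_GRAY2BGR); cv2.circle(o,(int(b[0]),int(b[1])),int(b[2]),(0,0,255),1); cv2.imwrite(f"pics/c_{nm}.png",o)
E
python3 -c "
import cv2,numpy as np
a=cv2.imread('pics/c_wide.png');b=cv2.imread('pics/c_narrow.png')
b=cv2.copyMakeBorder(b,0,a.shape[0]-b.shape[0],0,0,cv2.BORDER_CONSTANT);cv2.imwrite('pics/c.png',np.hstack([a,b]))"
```

```text
t 2.8 tcp [440.5 247.3 190.2] yaw -10.95 tilt x,y [ 0.02 -0.04] F [-0.4 -0.4  0.7] M [-0.01  0.05 -0.  ] op 85.2 cmd [440. 249. 190.] err [ 0.5 -1.7  0.2] j7 -1.05
wide [255.25 168.5 ] 30.625 [440.4 246.8  16. ]
 diam 62.781048682823936
narrow [415.75 102.75] 22.65 [609.8 282.8  18. ]
 diam 47.36510577770423
```

View pics/c.png

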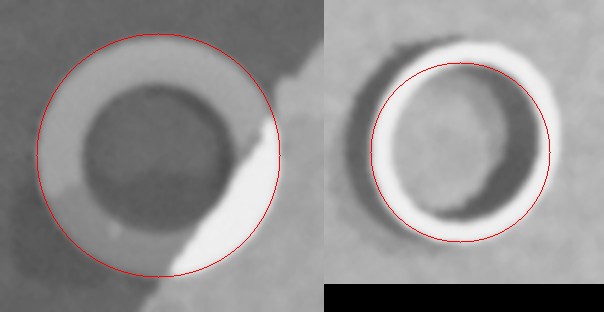

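Run:
```python
from h import *
print(row([440.2,247.2,30],-10.8));print(row([440.2,247.2,-2],-10.8))
```

```text
([0.0, 0.0, -0.0], [-1.8, 0.5, 160.0])
([0.0, 0.0, -0.0], [-1.8, 0.5, 192.0])
```

{"op": "play_rows", "data": {"plan": [[[0,0,0],[0,0,160],85],[[0,0,0],[0,0,160],85],[[0,0,0],[0,0,160],85],[[0,0,0],[0,0,160],85]]}}

```text
time: 3.35
eef_pos: [438.9, 247.4, 28.3]
orientation: [-0.0, 0.771, 0.637, -0.002]
contact_force: [0.1, -0.0, 0.2]
opening: 0.994
```

Run:
```python
from h import *
after([0,0,0],[0,0,160]); st()
Cam("wrist","d_wrist")
```

```text
t 3.35 tcp [438.9 247.4  28.3] yaw -10.85 tilt x,y [-0.21 -0.16] F [ 0.1 -0.   0.2] M [-0.01 -0.01 -0.04] op 84.9 cmd [440. 249.  30.] err [-1.1 -1.6 -1.7] j7 -1.22
```

View pics/d_wrist.png

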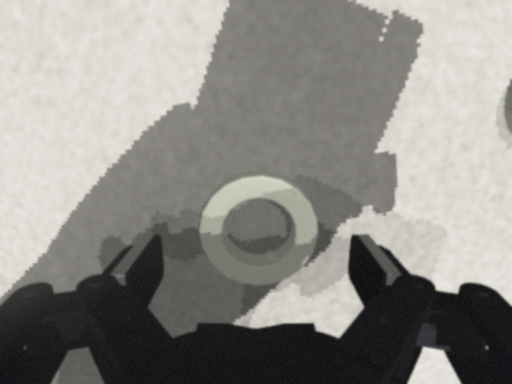

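Run:
```python
from h import *
st()
W=Cam("wrist")
x0,y0,x1,y1=190,165,330,295
g=cv2.cvtColor(W.img,cv2.COLOR_BGR2GRAY)[y0:y1,x0:x1]
g=cv2.medianBlur(cv2.resize(g,None,fx=4,fy=4,interpolation=cv2.INTER_CUBIC),5)
c=cv2.HoughCircles(g,cv2.HOUGH_GRADIENT,1,300,param1=60,param2=12,minRadius=4*48,maxRadius=4*66)
b=c[0][0];uv=b[:2]/4+[x0,y0];print(uv,b[2]/4,W.plane([uv],16),W.proj([[440.2,247.2,16]]))
s=bot.read_state();Rm=rot(s["orientation"]).as_matrix();print("in tool",Rm.T@(W.plane([uv],16)[0]-s["eef_pos"]))
o=cv2.cvtColor(g,cv2.COLOR_GRAY2BGR); cv2.circle(o,(int(b[0]),int(b[1])),int(b[2]),(0,0,255),1); cv2.imwrite(f"pics/e.png",o)
```

```text
t 3.4 tcp [439.9 248.3  30. ] yaw -10.85 tilt x,y [-0.07 -0.06] F [ 0.3 -0.1  1.1] M [-0.01 -0.01  0.03] op 85.4 cmd [440. 249.  30.] err [-0.1 -0.8 -0. ] j7 -1.22
[256.875 236.375] 59.875 [[439.84881381 244.24949048  16.        ]] [[256.48671974 231.2870877 ]]
in tool [-4.68140159  0.14181567 14.96865293]
```

View pics/e.png

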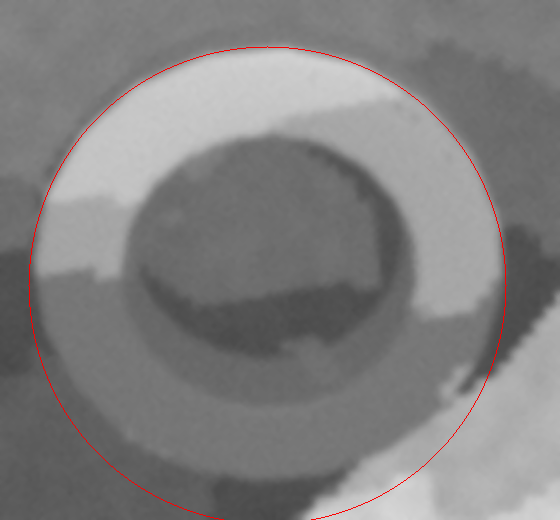

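{"op": "play_rows", "data": {"plan": [[[0,0,0],[-1.8,0.5,25],85],[[0,0,0],[-1.8,0.5,32],85],[[0,0,0],[-1.8,0.5,32],85],[[0,0,0],[-1.8,0.5,32],40],[[0,0,0],[-1.8,0.5,32],40],[[0,0,0],[-1.8,0.5,32],40],[[0,0,0],[-1.8,0.5,32],40]]}}

```text
time: 4.32
eef_pos: [440.6, 247.6, -0.2]
orientation: [0.0, 0.77, 0.638, 0.001]
contact_force: [-2.7, -1.4, 18.8]
opening: 0.729
```

Run:
```python
from h import *
after([0,0,0],[-1.8,0.5,32]); st()
Cam("wrist","f_wrist")
```

```text
t 4.33 tcp [ 4.406e+02  2.476e+02 -2.000e-01] yaw -10.79 tilt x,y [0.12 0.04] F [-2.7 -1.4 18.8] M [-0.4   0.77  0.11] op 62.3 cmd [440.2 247.2  -2. ] err [0.5 0.4 1.8] j7 -1.26
```

View pics/f_wrist.png

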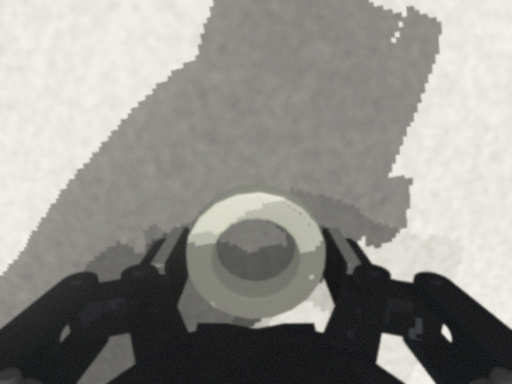

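Run:
```python
from h import *
print(row([440.2,247.2,150],-10.8));print(row([541,-55,150],-10.8))
```

```text
([0.0, 0.0, -0.0], [0.0, 0.0, -152.0])
([0.0, 0.0, -0.0], [-277.9, 155.7, -152.0])
```

{"op": "play_rows", "data": {"plan": [[[0,0,0],[0,0,-30],40],[[0,0,0],[0,0,-80],40],[[0,0,0],[0,0,-130],40],[[0,0,0],[-40,22,-152],40],[[0,0,0],[-90,50,-152],40],[[0,0,0],[-140,78,-152],40],[[0,0,0],[-190,106,-152],40],[[0,0,0],[-240,134,-152],40],[[0,0,0],[-278,155.7,-152],40],[[0,0,0],[-278,155.7,-152],40],[[0,0,0],[-278,155.7,-152],40]]}}

```text
time: 5.75
eef_pos: [540.6, -54.4, 150.3]
orientation: [-0.0, 0.77, 0.637, 0.0]
contact_force: [-0.1, 0.1, -0.9]
opening: 0.721
```

Run:
```python
from h import *
after([0,0,0],[-278,155.7,-152]); st()
Cam("wrist","g_wrist");Cam("scene","g_scene")
```

```text
t 5.75 tcp [540.6 -54.4 150.3] yaw -10.79 tilt x,y [-0.    0.04] F [-0.1  0.1 -0.9] M [0.05 0.01 0.04] op 61.5 cmd [541.  -55.1 150. ] err [-0.3  0.7  0.3] j7 -0.47
```

View pics/g_wrist.png

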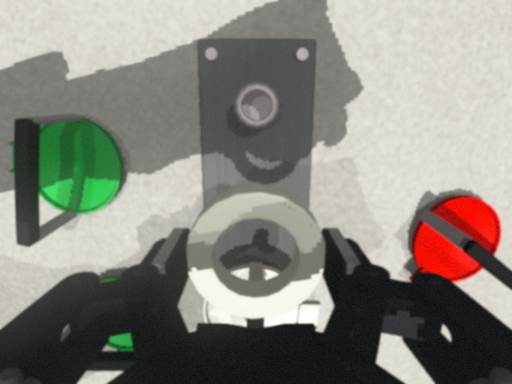

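View pics/g_scene.png

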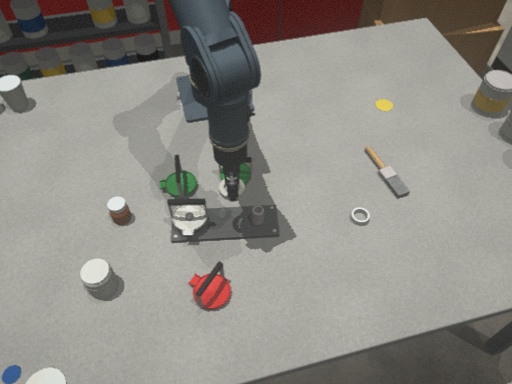

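Run:
```python
from h import *
im=cv2.imread("pics/g_wrist.png")
a=cv2.resize(im[75:135,225:290],None,fx=6,fy=6,interpolation=cv2.INTER_CUBIC)
b=cv2.resize(im[180:330,175:340],None,fx=2.4,fy=2.4,interpolation=cv2.INTER_CUBIC)
h=max(a.shape[0],b.shape[0]);f=lambda x:cv2.copyMakeBorder(x,0,h-x.shape[0],0,0,cv2.BORDER_CONSTANT)
cv2.imwrite("pics/g2.png",np.hstack([f(a),f(b)]))
```

```text
(no output)
```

View pics/g2.png

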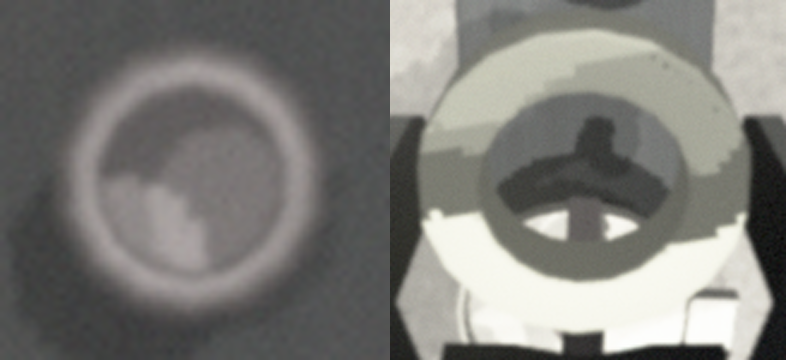

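Run:
```python
from h import *
st(); W=Cam("wrist");T=Cam("top");S=Cam("scene")
s=bot.read_state()
# ring extremes: cast at 4 extremes
z=s["eef_pos"][2]+16
f=lambda x,y:(175+(x-390)/2.4-.3,180+y/2.4-.3)
P=W.plane([f(419,175),f(751,175),f(585,29),f(585,333)],z)
print("collar",P[:2].mean(0),np.linalg.norm(P[0]-P[1]),P[2:].mean(0),np.linalg.norm(P[2]-P[3]),"tcp",s["eef_pos"])
m=W.plane([(256.6,104.8)],62)[0]; print("mouth wrist",m)
Q=W.plane([(225+97/6,75+181/6),(225+287/6,75+181/6),(225+192/6,75+80/6),(225+192/6,75+283/6)],62);print("bore",np.linalg.norm(Q[0]-Q[1]),np.linalg.norm(Q[2]-Q[3]),Q.mean(0))
# plate bolts and corners on plate top
B=W.plane([(211,54),(302.5,54),(198,39),(316,39)],12);print(B.round(1)); d=B[1]-B[0];print("yaw",np.degrees(np.arctan2(d[1],d[0]))); d=B[3]-B[2];print(np.degrees(np.arctan2(d[1],d[0])))
cv2.imwrite("pics/h.png",np.hstack([cv2.resize(T.img[165:205,235:275],None,fx=9,fy=9,interpolation=cv2.INTER_CUBIC),cv2.resize(S.img[195:235,238:278],None,fx=9,fy=9,interpolation=cv2.INTER_CUBIC)]))
for nm,c in (("top",T),("scene",S)): print(nm,c.proj([m,[553.4,9.5,62]]))
```

```text
t 5.85 tcp [540.7 -53.5 150.3] yaw -10.68 tilt x,y [0.01 0.03] F [-0.2  0.1 -0.6] M [-0.04  0.01 -0.04] op 61.7 cmd [541.  -55.1 150. ] err [-0.3  1.5  0.3] j7 -0.47
collar [541.13649153 -52.13835909 166.19769988] 61.560397555731186 [540.51119009 -55.40634286 166.19769988] 63.030581174702355 tcp [540.82713939 -53.86731879 150.19769988]
mouth wrist [553.44461484   9.2609455   62.        ]
bore 22.56650970237009 23.627963088596328 [553.66305147   8.87655699  62.        ]
[[523.7  57.4  12. ]
 [599.4  43.1  12. ]
 [515.5  71.3  12. ]
 [612.5  53.   12. ]]
yaw -10.681716815833909
-10.673139013234737
top [[259.65763504 187.66120402]
 [259.57362897 187.6793259 ]]
scene [[257.62236748 208.87889185]
 [257.70500674 208.84652396]]
```

View pics/h.png

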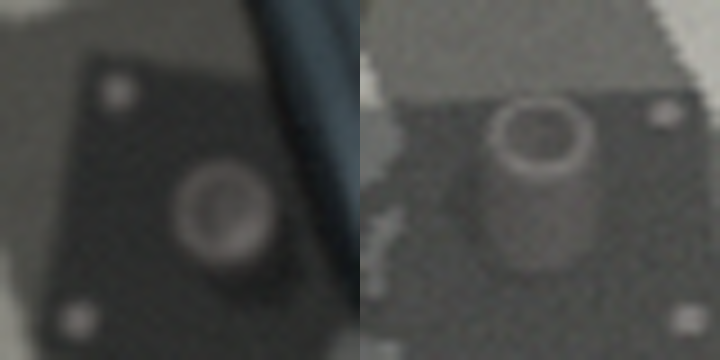

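Run:
```python
from h import *
print(row([553.5,9.5,100],-10.7));print(row([553.5,9.5,72],-10.7))
```

```text
([0.0, 0.0, -0.0018], [65.8, 0.2, 50.0])
([0.0, 0.0, -0.0018], [65.8, 0.2, 78.0])
```

{"op": "play_rows", "data": {"plan": [[[0,0,0],[40,0.2,10],40],[[0,0,0],[65.8,0.2,40],40],[[0,0,0],[65.8,0.2,78],40],[[0,0,0],[65.8,0.2,78],40],[[0,0,0],[65.8,0.2,78],40],[[0,0,0],[65.8,0.2,78],40]]}}

```text
time: 6.75
eef_pos: [554.4, 9.3, 73.5]
orientation: [0.001, 0.771, 0.637, 0.001]
contact_force: [0.4, -0.5, -1.0]
opening: 0.723
```

Run:
```python
from h import *
after([0,0,0],[65.8,.2,78]); st()
W=Cam("wrist","i_wrist");st();S=Cam("scene"); st();T=Cam("top");st()
cv2.imwrite("pics/i.png",np.hstack([cv2.resize(T.img[160:220,225:285],None,fx=6,fy=6,interpolation=cv2.INTER_CUBIC),cv2.resize(S.img[185:245,228:288],None,fx=6,fy=6,interpolation=cv2.INTER_CUBIC)]))
```

```text
t 6.75 tcp [554.4   9.3  73.5] yaw -10.84 tilt x,y [0.14 0.  ] F [ 0.4 -0.5 -1. ] M [-0.02  0.02 -0.02] op 61.7 cmd [553.5   9.5  72. ] err [ 0.9 -0.2  1.5] j7 -0.65
t 6.8 tcp [554.3   9.3  73.4] yaw -10.84 tilt x,y [ 0.13 -0.  ] F [ 0.3  0.1 -0.8] M [-0.04  0.01  0.05] op 61.9 cmd [553.5   9.5  72. ] err [ 0.8 -0.3  1.4] j7 -0.65
t 6.85 tcp [554.2   9.3  73.2] yaw -10.84 tilt x,y [ 0.12 -0.  ] F [ 0.1  0.3 -1.8] M [ 0.07  0.04 -0.05] op 61.9 cmd [553.5   9.5  72. ] err [ 0.7 -0.3  1.2] j7 -0.65
t 6.9 tcp [554.    9.2  73. ] yaw -10.84 tilt x,y [ 0.09 -0.  ] F [-0.2 -0.2 -1.3] M [-0.03  0.02 -0.02] op 61.9 cmd [553.5   9.5  72. ] err [ 0.5 -0.3  1. ] j7 -0.65
```

View pics/i_wrist.png

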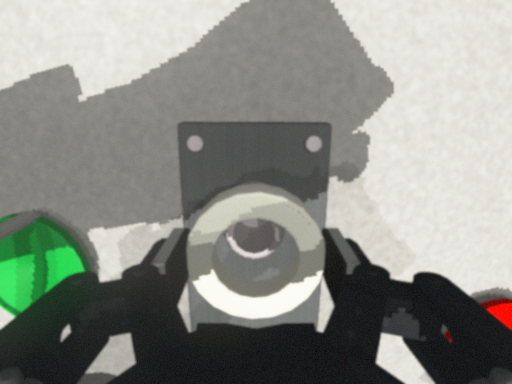

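View pics/i.png

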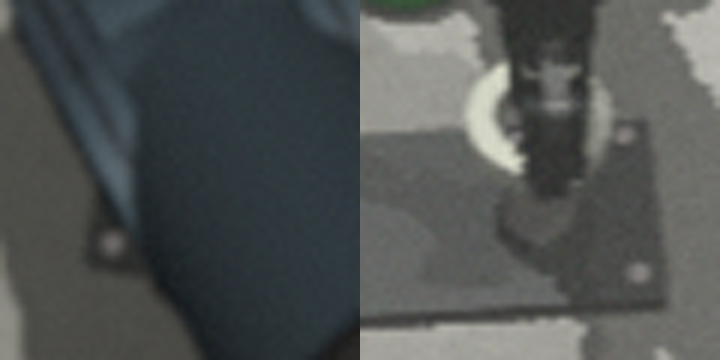

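Run:
```python
from h import *
st();W=Cam("wrist")
s=bot.read_state();tp=s["eef_pos"];Rm=rot(s["orientation"]).as_matrix()
o=cv2.resize(W.img[170:330,170:345],None,fx=4,fy=4,interpolation=cv2.INTER_CUBIC)
def circ(c,r,col,ax=np.eye(3)):
    a=np.linspace(0,2*np.pi,73); P=np.array(c)+r*(np.outer(np.cos(a),ax[:,0])+np.outer(np.sin(a),ax[:,1]))
    cv2.polylines(o,[((W.proj(P)-[170,170])*4+1.5).astype(int)],True,col,1)
circ([553.5,9.3,62],14.5,(0,0,255)); 
circ(tp+Rm@[0,0,-16],32,(255,0,0),Rm);circ(tp+Rm@[0,0,-16],19.5,(255,0,0),Rm);circ(tp,19.5,(0,255,0),Rm)
cv2.imwrite("pics/j.png",o)
```

```text
t 6.9 tcp [554.    9.2  73. ] yaw -10.84 tilt x,y [ 0.09 -0.  ] F [-0.2 -0.2 -1.3] M [-0.03  0.02 -0.02] op 61.9 cmd [553.5   9.5  72. ] err [ 0.5 -0.3  1. ] j7 -0.65
```

View pics/j.png

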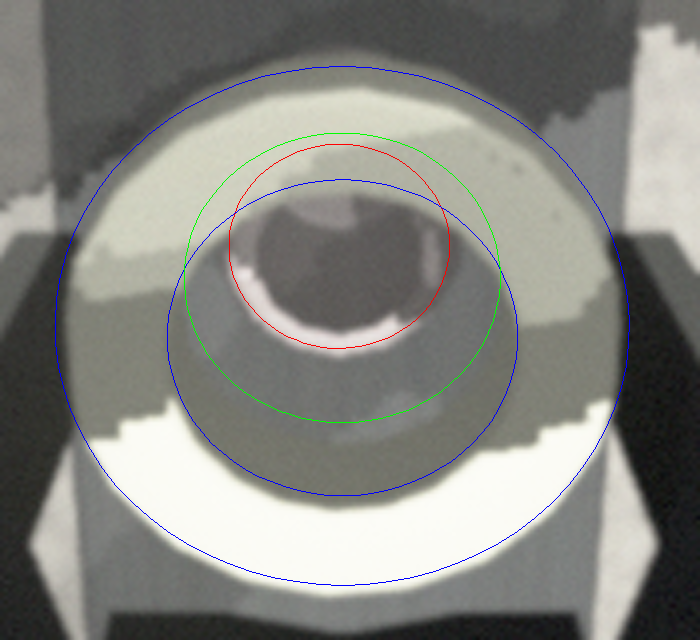

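Run:
```python
from h import *
im=cv2.imread("pics/i_wrist.png")
g=cv2.cvtColor(im[170:330,170:345],cv2.COLOR_BGR2GRAY)
g=cv2.resize(g,None,fx=4.4,fy=3.7,interpolation=cv2.INTER_CUBIC) if 0 else cv2.resize(g,None,fx=3.7,fy=3.7,interpolation=cv2.INTER_CUBIC)
g=cv2.createCLAHE(6,(4,4)).apply(g)
cv2.imwrite("pics/k.png",g)
```

```text
(no output)
```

View pics/k.png

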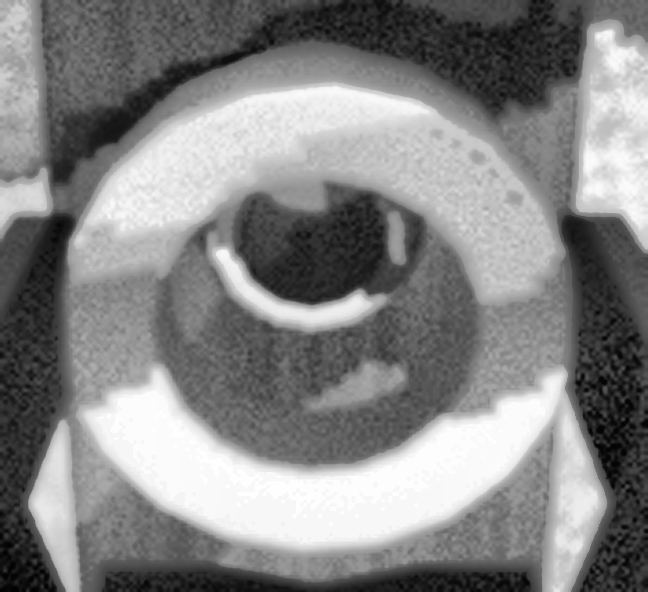

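{"op": "play_rows", "data": {"plan": [[[0,0,0],[1.5,0,0],40],[[0,0,0],[1.5,0,6],40],[[0,0,0],[1.5,0,12],40],[[0,0,0],[1.5,0,18],40],[[0,0,0],[1.5,0,24],40]]}}

```text
time: 7.58
eef_pos: [553.7, 11.0, 47.4]
orientation: [-0.0, 0.771, 0.637, -0.0]
contact_force: [1.0, -0.1, -1.0]
opening: 0.725
```

Run:
```python
from h import *
after([0,0,0],[1.5,0,24]); st()
W=Cam("wrist","l_wrist")
```

```text
t 7.58 tcp [553.7  11.   47.4] yaw -10.8 tilt x,y [-0.02  0.  ] F [ 1.  -0.1 -1. ] M [ 0.   -0.02  0.04] op 61.9 cmd [553.8  11.   48. ] err [-0.1  0.  -0.6] j7 -0.68
```

View pics/l_wrist.png

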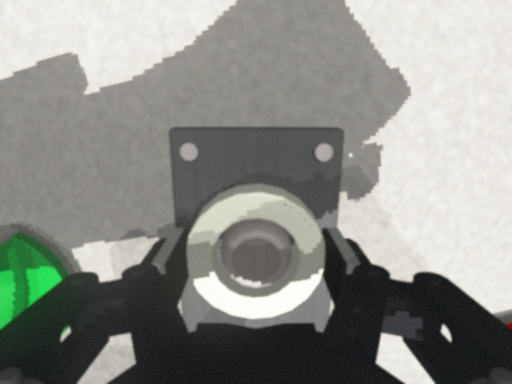

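{"op": "play_rows", "data": {"plan": [[[0,0,0],[0,0,10],40],[[0,0,0],[0,0,20],40],[[0,0,0],[0,0,29],40],[[0,0,0],[0,0,33],40],[[0,0,0],[0,0,35.5],40],[[0,0,0],[0,0,35.5],40]]}}

```text
time: 8.38
eef_pos: [553.9, 11.1, 12.5]
orientation: [0.0, 0.771, 0.637, 0.0]
contact_force: [0.2, -0.3, -0.9]
opening: 0.723
```

Run:
```python
from h import *
after([0,0,0],[0,0,35.5]); st()
W=Cam("wrist","m_wrist")
```

```text
t 8.38 tcp [553.9  11.1  12.5] yaw -10.8 tilt x,y [0.01 0.  ] F [ 0.2 -0.3 -0.9] M [-0.04 -0.01  0.02] op 61.7 cmd [553.8  11.   12.5] err [0.1 0.1 0. ] j7 -0.71
```

View pics/m_wrist.png

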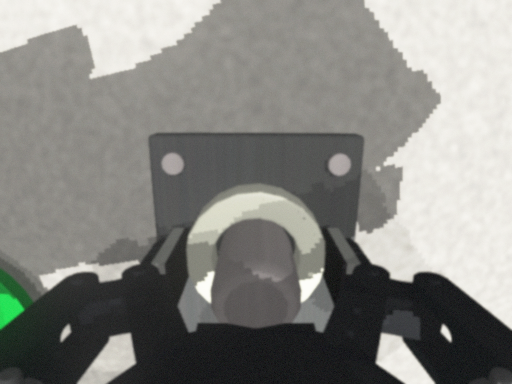

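{"op": "play_rows", "data": {"plan": [[[0,0,0],[0,0,1],40],[[0,0,0],[0,0,1.5],40],[[0,0,0],[0,0,1.5],85],[[0,0,0],[0,0,1.5],85],[[0,0,0],[0,0,1.5],85],[[0,0,0],[0,0,-10],85],[[0,0,0],[0,0,-60],85],[[0,0,0],[0,0,-120],85],[[0,0,0],[0,0,-160],85],[[0,0,0],[0,0,-160],85]]}}

```text
time: 9.68
eef_pos: [555.5, 11.3, 176.5]
orientation: [0.002, 0.771, 0.637, 0.003]
contact_force: [0.2, -0.1, -0.0]
opening: 0.991
```

Run:
```python
from h import *
after([0,0,0],[0,0,-160]); st()
W=Cam("wrist","n_wrist");S=Cam("scene");cv2.imwrite("pics/n.png",np.hstack([W.img,cv2.resize(S.img[180:250,220:300],None,fx=3.5,fy=384/70,interpolation=cv2.INTER_CUBIC)]))
print(row([611,286,110],-10.7))
```

```text
t 9.68 tcp [555.5  11.3 176.5] yaw -10.81 tilt x,y [0.37 0.02] F [ 0.2 -0.1 -0. ] M [ 0.04 -0.02 -0.02] op 84.6 cmd [553.8  11.  172.5] err [1.7 0.3 4. ] j7 -0.57
([0.0, 0.0, -0.0018], [280.9, 4.6, 62.5])
```

View pics/n.png

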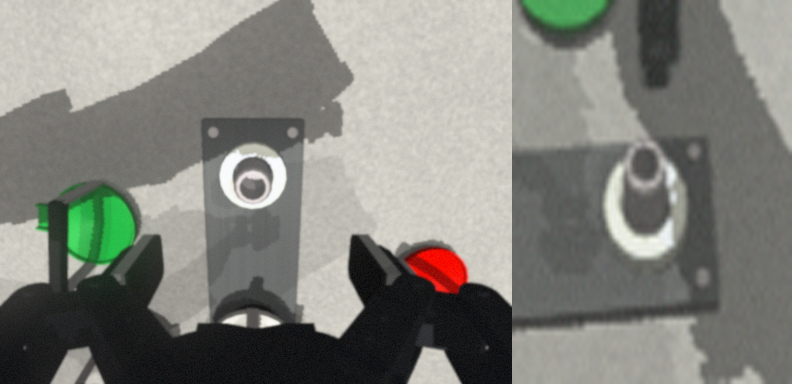

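{"op": "play_rows", "data": {"plan": [[[0,0,0],[60,1,0],85],[[0,0,0],[120,2,0],85],[[0,0,0],[180,3,20],85],[[0,0,0],[235,4,40],85],[[0,0,0],[281,4.6,62.5],85],[[0,0,0],[281,4.6,62.5],85],[[0,0,0],[281,4.6,62.5],85],[[0,0,0],[281,4.6,62.5],85]]}}

```text
time: 10.78
eef_pos: [611.3, 284.4, 110.0]
orientation: [0.0, 0.771, 0.637, -0.0]
contact_force: [-0.6, -1.5, -1.7]
opening: 0.996
```

Run:
```python
from h import *
after([0,0,0],[281,4.6,62.5]); st()
W=Cam("wrist","o_wrist");st()
g=cv2.cvtColor(W.img[110:270,160:350],cv2.COLOR_BGR2GRAY)
cv2.imwrite("pics/o.png",cv2.createCLAHE(4,(4,4)).apply(cv2.resize(g,None,fx=3.7,fy=3.7,interpolation=cv2.INTER_CUBIC)))
```

```text
t 10.78 tcp [611.3 284.4 110. ] yaw -10.9 tilt x,y [-0.   -0.06] F [-0.6 -1.5 -1.7] M [-0.02 -0.04  0.  ] op 85.1 cmd [611.  286.2 110. ] err [ 0.3 -1.8 -0. ] j7 -0.99
t 10.82 tcp [611.4 284.5 110.3] yaw -10.91 tilt x,y [ 0.02 -0.04] F [-0.1 -0.4 -0.5] M [0.04 0.02 0.02] op 85.0 cmd [611.  286.2 110. ] err [ 0.4 -1.7  0.3] j7 -0.99
```

View pics/o.png

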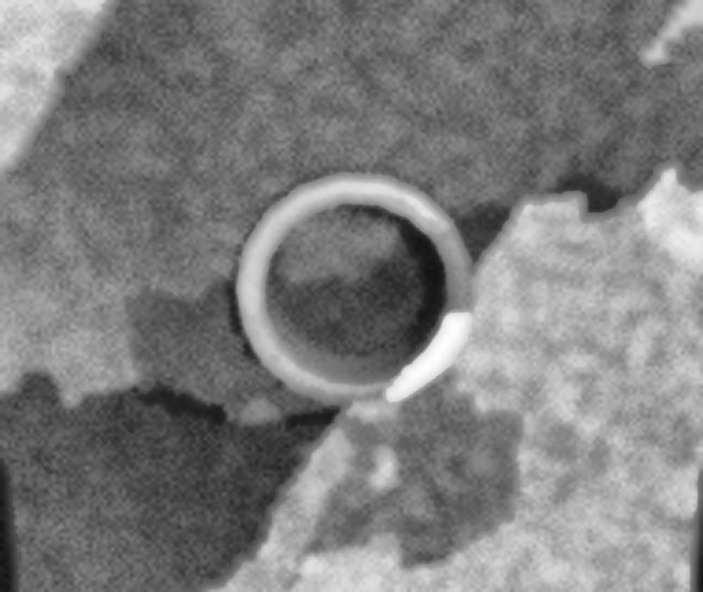

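Run:
```python
from h import *
W=Cam("wrist");st();f=lambda x,y:(160+x/3.7-.4,110+y/3.7-.4)
P=W.plane([f(238,288),f(472,288),f(355,174),f(355,402)],18);print(P.mean(0),np.linalg.norm(P[0]-P[1]),np.linalg.norm(P[2]-P[3]))
c=W.plane([f(355,288)],18)[0];print(c, row([c[0],c[1],3],-10.7))
S=Cam("scene")
```

```text
t 10.88 tcp [611.4 284.7 110.5] yaw -10.9 tilt x,y [ 0.04 -0.02] F [ 0.1 -0.2  0.7] M [ 0.02  0.04 -0.03] op 85.1 cmd [611.  286.2 110. ] err [ 0.5 -1.4  0.5] j7 -0.99
[611.88348595 285.97308044  18.        ] 48.84729074846307 49.38828781241597
[611.94408608 286.29741621  18.        ] ([0.0, 0.0, -0.0018], [0.3, 0.9, 107.0])
```

{"op": "play_rows", "data": {"plan": [[[0,0,0],[-0.7,0.9,55],85],[[0,0,0],[-0.7,0.9,95],85],[[0,0,0],[-0.7,0.9,107],85],[[0,0,0],[-0.7,0.9,107],85],[[0,0,0],[-0.7,0.9,107],30],[[0,0,0],[-0.7,0.9,107],30],[[0,0,0],[-0.7,0.9,107],30],[[0,0,0],[-0.7,0.9,107],30],[[0,0,0],[-0.7,0.9,107],30]]}}

```text
time: 12.05
eef_pos: [612.6, 285.8, 5.2]
orientation: [0.0, 0.771, 0.637, 0.001]
contact_force: [-1.8, -1.5, 10.0]
opening: 0.551
```

Run:
```python
from h import *
after([0,0,0],[-.7,.9,107]); st()
W=Cam("wrist","p_wrist")
print(row([611,285,110],-10.7),row([553.5,11,120],-10.7),row([553.5,11,90],-10.7))
```

```text
t 12.05 tcp [612.6 285.8   5.2] yaw -10.82 tilt x,y [0.15 0.06] F [-1.8 -1.5 10. ] M [-0.28  0.4  -0.04] op 47.0 cmd [611.7 285.3   3. ] err [0.9 0.5 2.2] j7 -1.05
([0.0, 0.0, -0.0018], [-0.4, -0.7, -107.0]) ([0.0, 0.0, -0.0018], [-280.4, -5.8, -117.0]) ([0.0, 0.0, -0.0018], [-280.4, -5.8, -87.0])
```

View pics/p_wrist.png

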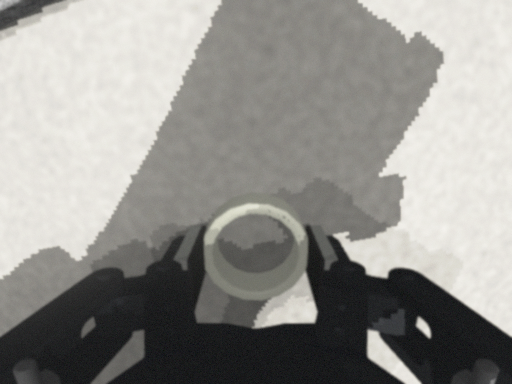

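{"op": "play_rows", "data": {"plan": [[[0,0,0],[0,0,-30],30],[[0,0,0],[0,0,-80],30],[[0,0,0],[-30,-1,-117],30],[[0,0,0],[-80,-2,-117],30],[[0,0,0],[-130,-3,-117],30],[[0,0,0],[-180,-4,-117],30],[[0,0,0],[-230,-5,-117],30],[[0,0,0],[-270,-5.8,-105],30],[[0,0,0],[-280.4,-5.8,-87],30],[[0,0,0],[-280.4,-5.8,-77],30],[[0,0,0],[-280.4,-5.8,-77],30],[[0,0,0],[-280.4,-5.8,-77],30],[[0,0,0],[-280.4,-5.8,-77],30]]}}

```text
time: 13.72
eef_pos: [553.9, 11.8, 80.6]
orientation: [0.0, 0.77, 0.638, 0.0]
contact_force: [-1.0, 0.2, -0.8]
opening: 0.549
```

Run:
```python
from h import *
after([0,0,0],[-280.4,-5.8,-77]); st()
W=Cam("wrist","q_wrist");st()
s=bot.read_state();tp=s["eef_pos"];Rm=rot(s["orientation"]).as_matrix()
F=4
g=cv2.createCLAHE(4,(4,4)).apply(cv2.resize(cv2.cvtColor(W.img[170:320,170:345],cv2.COLOR_BGR2GRAY),None,fx=F,fy=F,interpolation=cv2.INTER_CUBIC))
o=cv2.cvtColor(g,cv2.COLOR_GRAY2BGR)
def circ(c,r,col,ax=np.eye(3)):
    a=np.linspace(0,2*np.pi,73); P=np.array(c)+r*(np.outer(np.cos(a),ax[:,0])+np.outer(np.sin(a),ax[:,1]))
    cv2.polylines(o,[((W.proj(P)-[170,170])*F+1.5).astype(int)],True,col,1)
circ([553.5,9.3,62],14.5,(0,0,255)); circ(tp+Rm@[0,0,-13],19.5,(255,0,0),Rm);circ(tp+Rm@[0,0,-13],25,(255,0,0),Rm);circ(tp+Rm@[0,0,5],19.5,(0,255,0),Rm)
cv2.imwrite("pics/r.png",o)
```

```text
t 13.72 tcp [553.9  11.8  80.6] yaw -10.73 tilt x,y [0.06 0.02] F [-1.   0.2 -0.8] M [-0.01  0.06  0.05] op 46.9 cmd [553.5  11.   80. ] err [0.4 0.8 0.6] j7 -0.67
t 13.78 tcp [553.8  11.6  80.5] yaw -10.75 tilt x,y [0.05 0.01] F [ 0.   0.3 -0.6] M [-0.02 -0.06 -0.03] op 47.1 cmd [553.5  11.   80. ] err [0.3 0.7 0.5] j7 -0.67
```

View pics/r.png

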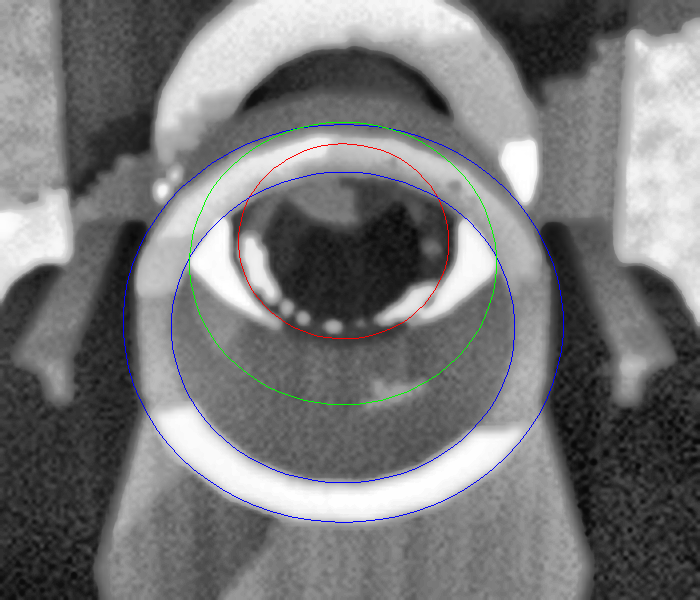

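{"op": "play_rows", "data": {"plan": [[[0,0,0],[-1.3,0.2,0],30],[[0,0,0],[-1.3,0.2,7],30],[[0,0,0],[-1.3,0.2,14],30],[[0,0,0],[-1.3,0.2,18],30],[[0,0,0],[-1.3,0.2,22],30],[[0,0,0],[-1.3,0.2,25],30]]}}

```text
time: 14.52
eef_pos: [553.4, 9.7, 54.7]
orientation: [-0.0, 0.771, 0.637, -0.0]
contact_force: [0.7, 0.7, -0.4]
opening: 0.552
```

Run:
```python
from h import *
after([0,0,0],[-1.3,.2,25]); st()
W=Cam("wrist","s_wrist");st()
F=4
g=cv2.createCLAHE(4,(4,4)).apply(cv2.resize(cv2.cvtColor(W.img[170:320,170:345],cv2.COLOR_BGR2GRAY),None,fx=F,fy=F,interpolation=cv2.INTER_CUBIC))
cv2.imwrite("pics/s.png",g)
```

```text
t 14.53 tcp [553.4   9.7  54.7] yaw -10.8 tilt x,y [-0.01  0.  ] F [ 0.7  0.7 -0.4] M [ 0.04  0.08 -0.07] op 47.1 cmd [553.4   9.6  55. ] err [-0.   0.  -0.3] j7 -0.69
t 14.57 tcp [553.3   9.7  54.5] yaw -10.8 tilt x,y [-0.03  0.  ] F [-0.4  0.6 -1.3] M [0.03 0.02 0.04] op 47.1 cmd [553.4   9.6  55. ] err [-0.2  0.  -0.5] j7 -0.69
```

View pics/s.png

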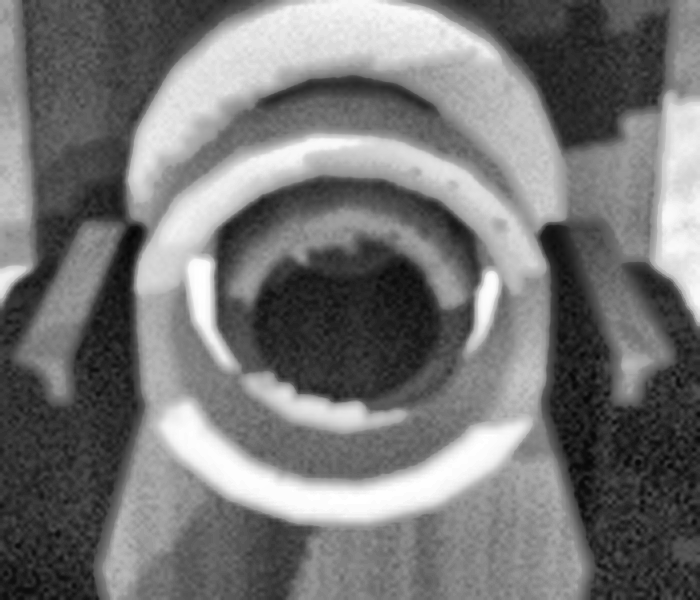

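{"op": "play_rows", "data": {"plan": [[[0,0,0],[0,0,5],30],[[0,0,0],[0,0,10],30],[[0,0,0],[0,0,15],30],[[0,0,0],[0,0,19],30],[[0,0,0],[0,0,21.5],30],[[0,0,0],[0,0,21.5],30]]}}

```text
time: 15.32
eef_pos: [553.4, 9.7, 33.4]
orientation: [-0.0, 0.77, 0.637, -0.0]
contact_force: [0.3, 1.3, 0.5]
opening: 0.552
```

Run:
```python
from h import *
after([0,0,0],[0,0,21.5]); st()
W=Cam("wrist");cv2.imwrite("pics/u.png",cv2.resize(W.img[170:320,170:345],None,fx=4,fy=4,interpolation=cv2.INTER_CUBIC))
```

```text
t 15.32 tcp [553.4   9.7  33.4] yaw -10.79 tilt x,y [-0.01 -0.  ] F [0.3 1.3 0.5] M [ 0.02  0.05 -0.04] op 47.1 cmd [553.4   9.6  33.5] err [-0.1  0.1 -0.1] j7 -0.71
```

View pics/u.png

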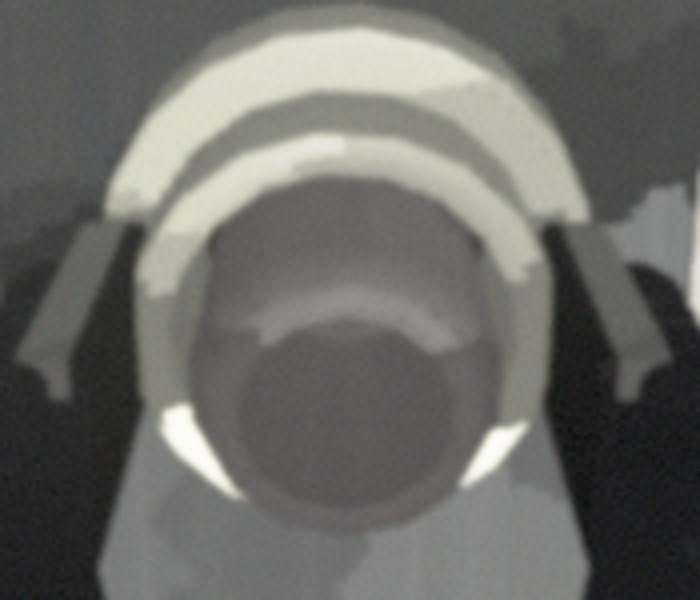

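{"op": "play_rows", "data": {"plan": [[[0,0,0],[0,0,1],30],[[0,0,0],[0,0,1.8],30],[[0,0,0],[0,0,1.8],85],[[0,0,0],[0,0,1.8],85],[[0,0,0],[0,0,1.8],85],[[0,0,0],[0,0,1.8],85],[[0,0,0],[0,0,-12],85],[[0,0,0],[0,0,-60],85],[[0,0,0],[0,0,-120],85],[[0,0,0],[0,0,-150],85],[[0,0,0],[0,0,-150],85]]}}

```text
time: 16.75
eef_pos: [554.8, 9.9, 186.9]
orientation: [0.002, 0.771, 0.637, 0.002]
contact_force: [0.4, -0.9, -1.3]
opening: 0.996
```

Run:
```python
from h import *
after([0,0,0],[0,0,-150]); st()
W=Cam("wrist","v_wrist");S=Cam("scene");cv2.imwrite("pics/v.png",np.hstack([W.img,cv2.resize(S.img[180:250,220:300],None,fx=3.5,fy=384/70,interpolation=cv2.INTER_CUBIC)]))
print(row([520,-167.7,230],-10.7))
```

```text
t 16.75 tcp [554.8   9.9 186.9] yaw -10.81 tilt x,y [0.31 0.01] F [ 0.4 -0.9 -1.3] M [-0.03 -0.01  0.  ] op 85.0 cmd [553.4   9.6 183.5] err [1.3 0.3 3.4] j7 -0.58
([0.0, 0.0, -0.0018], [-180.5, 0.4, -46.5])
```

View pics/v.png

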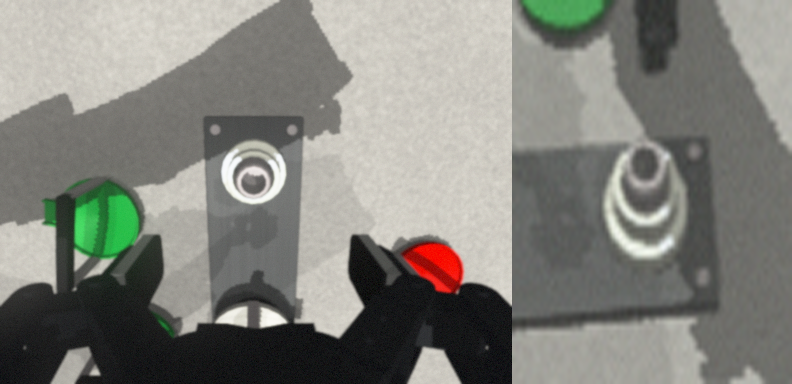

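{"op": "play_rows", "data": {"plan": [[[0,0,0],[-40,0,-46.5],85],[[0,0,0],[-95,0,-46.5],85],[[0,0,0],[-150,0,-46.5],85],[[0,0,0],[-180.5,0,-46.5],85],[[0,0,0],[-180.5,0,-46.5],85],[[0,0,0],[-180.5,0,-46.5],85],[[0,0,0],[-180.5,0,-46.5],85]]}}

```text
time: 17.73
eef_pos: [519.7, -166.2, 229.7]
orientation: [-0.0, 0.77, 0.638, 0.0]
contact_force: [0.2, 0.2, -0.3]
opening: 0.995
```

Run:
```python
from h import *
after([0,0,0],[-180.5,0,-46.5]); st()
W=Cam("wrist","w_wrist"); st()
cv2.imwrite("pics/w2.png",cv2.resize(W.img[80:250,170:350],None,fx=3.5,fy=3.5,interpolation=cv2.INTER_CUBIC))
```

```text
t 17.73 tcp [ 519.7 -166.2  229.7] yaw -10.67 tilt x,y [-0.03  0.04] F [ 0.2  0.2 -0.3] M [-0.01 -0.04 -0.01] op 85.0 cmd [ 519.6 -167.7  230. ] err [ 0.1  1.5 -0.3] j7 -0.2
t 17.77 tcp [ 519.8 -166.3  229.8] yaw -10.67 tilt x,y [-0.02  0.03] F [ 0.4 -0.7  0.6] M [ 0.06 -0.01 -0.01] op 84.7 cmd [ 519.6 -167.7  230. ] err [ 0.2  1.4 -0.2] j7 -0.2
```

View pics/w_wrist.png

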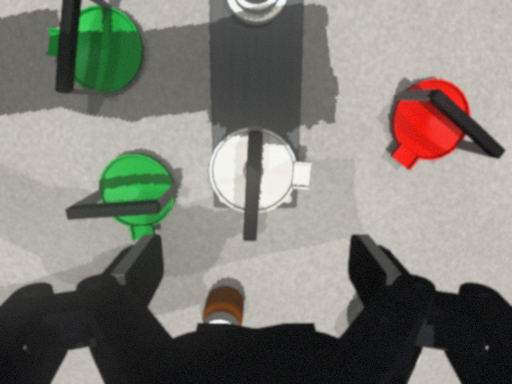

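View pics/w2.png

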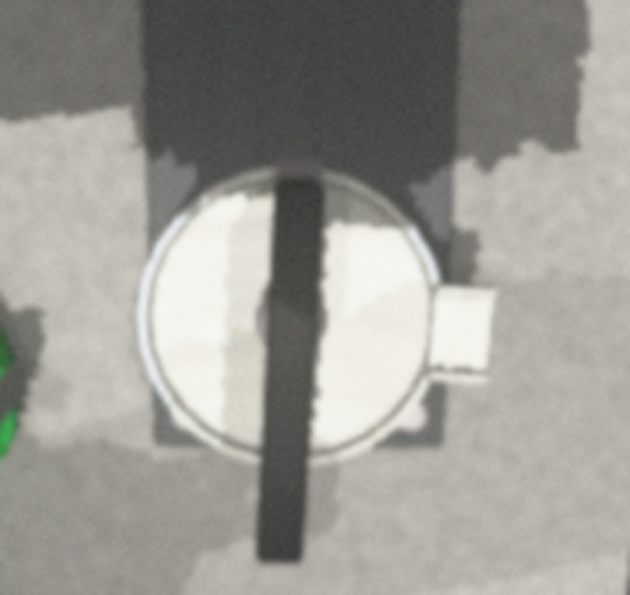

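Run:
```python
from h import *
W=Cam("wrist");T=Cam("top");S=Cam("scene")
f=lambda x,y:(170+x/3.5-.4,80+y/3.5-.4)
for z in (110,117):
    P=W.plane([f(300,178),f(280,560)],z);d=P[0]-P[1];print(z,P.round(1),"len",np.linalg.norm(d).round(1),"mid",P.mean(0).round(1),"yaw bar",np.degrees(np.arctan2(d[1],d[0])).round(2))
for a,b in (((463,232),(298,158)),((556,246),(217,158))):
    print("fixed",tri(T,[[90+a[0]/2.2,90+a[1]/2.2]],S,[[70+b[0]/2.2,130+b[1]/2.2]]))
    print("W-S",tri(W,[f(*((300,178) if a[0]<500 else (280,560)))],S,[[70+b[0]/2.2,130+b[1]/2.2]]))
# dish rim z=30+19
P=W.plane([f(138,315),f(437,315),f(288,167),f(288,465)],49);print("rim",P.mean(0),np.linalg.norm(P[0]-P[1]),np.linalg.norm(P[2]-P[3]))
L=W.plane([f(494,290),f(490,370)],47.5);print("lip tip",L.mean(0).round(1)); 
print("from rim centre lip dir",np.degrees(np.arctan2(*(L.mean(0)-P.mean(0))[[1,0]])),np.linalg.norm((L.mean(0)-P.mean(0))[:2]))
```

```text
110 [[ 527.8 -123.9  110. ]
 [ 504.5 -218.9  110. ]] len 97.7 mid [ 516.1 -171.4  110. ] yaw bar 76.26
117 [[ 527.9 -123.3  117. ]
 [ 505.3 -215.7  117. ]] len 95.1 mid [ 516.6 -169.5  117. ] yaw bar 76.26
fixed (array([ 523.410008  , -111.85768519,   97.26287526]), np.float64(20.065282083313416))
W-S (array([ 527.90262407, -123.1880815 ,  106.83351293]), np.float64(2.0390676003381936))
fixed (array([ 503.85442847, -213.85004725,  107.1528753 ]), np.float64(1.9801831684542006))
W-S (array([ 506.29539182, -214.88269299,  112.8307277 ]), np.float64(5.628382095062112))
rim [ 515.43556507 -169.3263403    49.        ] 89.54927766381019 91.32189530065162
lip tip [ 575.3 -184.8   47.5]
from rim centre lip dir -14.510160462972424 61.857557695562356
```

Run:
```python
from h import *
print(row([516.4,-169.5,150],-13.8))
```

```text
([0.0, 0.0, 0.0523], [-2.4, -2.8, 80.0])
```

{"op": "play_rows", "data": {"plan": [[[0,0,0.0523],[-2.4,-2.8,40],85],[[0,0,0.0523],[-2.4,-2.8,80],85],[[0,0,0.0523],[-2.4,-2.8,80],85],[[0,0,0.0523],[-2.4,-2.8,80],85],[[0,0,0.0523],[-2.4,-2.8,80],85],[[0,0,0.0523],[-2.4,-2.8,80],85]]}}

```text
time: 18.68
eef_pos: [517.0, -169.6, 151.1]
orientation: [0.001, 0.787, 0.617, 0.001]
contact_force: [-0.1, -0.2, 0.8]
opening: 0.996
```

Run:
```python
from h import *
after([0,0,.0523],[-2.4,-2.8,80]); st()
W=Cam("wrist","x_wrist"); st()
cv2.imwrite("pics/x2.png",cv2.resize(W.img[110:310,140:370],None,fx=3,fy=3,interpolation=cv2.INTER_CUBIC))
```

```text
t 18.68 tcp [ 517.  -169.6  151.1] yaw -13.8 tilt x,y [ 0.11 -0.04] F [-0.1 -0.2  0.8] M [-0.01 -0.03  0.05] op 85.1 cmd [ 516.4 -169.5  150. ] err [ 0.6 -0.1  1.2] j7 -0.31
t 18.73 tcp [ 516.8 -169.6  150.9] yaw -13.81 tilt x,y [ 0.08 -0.03] F [-0.  -0.9 -0.9] M [-0.04  0.01 -0.06] op 85.2 cmd [ 516.4 -169.5  150. ] err [ 0.4 -0.1  0.9] j7 -0.31
```

View pics/x2.png

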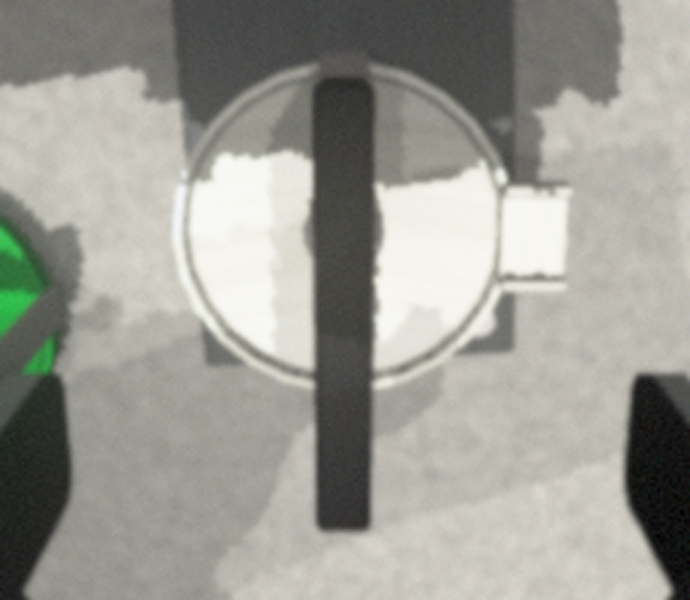

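Run:
```python
from h import *
import copy
W=Cam("wrist"); s=bot.read_state();tp=s["eef_pos"];Rt=rot(s["orientation"]).as_matrix()
X=copy.copy(W); Rp=down(-10.67); tpp=np.array([519.8,-166.3,229.8])
X.eye=tpp+Rp@Rt.T@(W.eye-tp); X.R=Rp@Rt.T@W.R
f=lambda x,y:(170+x/3.5-.4,80+y/3.5-.4); g=lambda x,y:(140+x/3-.4,110+y/3-.4)
A,e1=tri(X,[f(300,178)],W,[g(344.5,78)]);B,e2=tri(X,[f(280,560)],W,[g(344,530)]);print(A,e1,B,e2,np.linalg.norm(A-B))
P=W.plane([g(344.5,78),g(344,530)],117);print(P,P.mean(0),np.linalg.norm(P[0]-P[1])); d=P[0]-P[1];print("bar yaw",np.degrees(np.arctan2(d[1],d[0]))-90)
print("bar mid in tool",Rt.T@(P.mean(0)-tp)); st()
L=W.plane([g(567,187),g(565,285)],47.5);print(L, L.mean(0))
P2=W.plane([g(174,225),g(503,225),g(345,60),g(345,392)],49);print("rim",P2,P2.mean(0),np.linalg.norm(P2[0]-P2[1]),np.linalg.norm(P2[2]-P2[3]))
```

```text
[ 527.80145423 -123.78381756  111.5297503 ] 0.43890974516496084 [ 505.14247053 -215.67202036  117.34658847] 0.7169789365037919 94.8193385533421
[[ 527.76357562 -123.10136886  117.        ]
 [ 504.74599667 -215.78222699  117.        ]] [ 516.25478614 -169.44179793  117.        ] 95.49633713135572
bar yaw -13.947399606068615
bar mid in tool [ 0.05548061 -0.49636178 33.68313925]
t 18.77 tcp [ 516.7 -169.6  150.7] yaw -13.8 tilt x,y [ 0.06 -0.02] F [-0.3 -0.5 -0.5] M [0.03 0.03 0.  ] op 85.2 cmd [ 516.4 -169.5  150. ] err [ 0.3 -0.1  0.7] j7 -0.31
[[ 576.80800711 -172.34321922   47.5       ]
 [ 571.32073801 -199.38722105   47.5       ]] [ 574.06437256 -185.86522014   47.5       ]
rim [[ 472.32480595 -156.96196443   49.        ]
 [ 557.85799834 -178.0823788    49.        ]
 [ 527.23929689 -125.56996037   49.        ]
 [ 505.12695903 -215.10451235   49.        ]] [ 515.63726505 -168.92970399   49.        ] 88.10220714154435 92.22467936037819
```

{"op": "play_rows", "data": {"plan": [[[0,0,0],[0,-0.2,25],85],[[0,0,0],[0,-0.2,45],85],[[0,0,0],[0,-0.2,58.5],85],[[0,0,0],[0,-0.2,58.5],60],[[0,0,0],[0,-0.2,58.5],35],[[0,0,0],[0,-0.2,58.5],20],[[0,0,0],[0,-0.2,58.5],20],[[0,0,0],[0,-0.2,58.5],20],[[0,0,0],[0,-0.2,58.5],20]]}}

```text
time: 19.9
eef_pos: [516.3, -169.4, 91.6]
orientation: [0.0, 0.787, 0.617, 0.0]
contact_force: [-0.4, 0.3, 0.5]
opening: 0.236
```

Run:
```python
from h import *
after([0,0,0],[0,-.2,58.5]); st()
W=Cam("wrist","y_wrist"); st()
cv2.imwrite("pics/y2.png",cv2.resize(W.img[140:340,140:370],None,fx=3,fy=3,interpolation=cv2.INTER_CUBIC))
```

```text
t 19.9 tcp [ 516.3 -169.4   91.6] yaw -13.79 tilt x,y [ 0.01 -0.  ] F [-0.4  0.3  0.5] M [-0.   -0.    0.06] op 20.1 cmd [ 516.2 -169.4   91.5] err [0.  0.  0.1] j7 -0.36
t 19.95 tcp [ 516.2 -169.4   91.6] yaw -13.8 tilt x,y [ 0. -0.] F [-0.3  0.9 -0.1] M [-0.01 -0.03  0.02] op 20.0 cmd [ 516.2 -169.4   91.5] err [-0.   0.   0.1] j7 -0.36
```

View pics/y2.png

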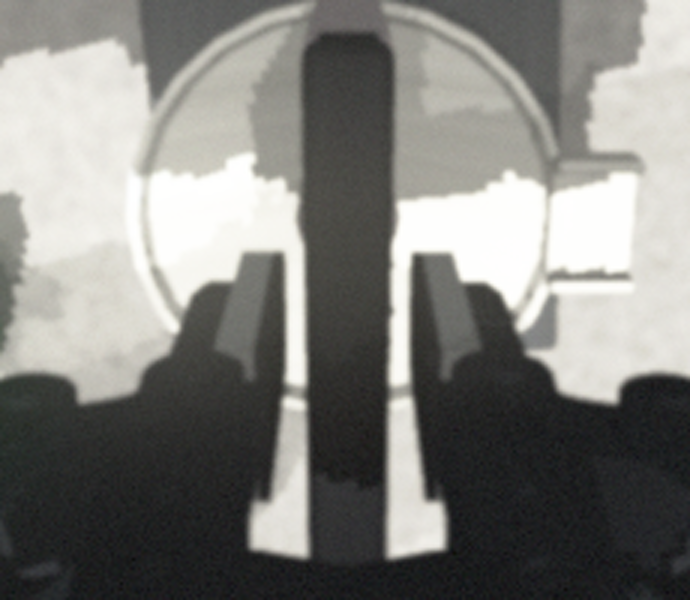

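{"op": "play_rows", "data": {"plan": [[[0,0,0],[0,-0.2,0],18],[[0,0,0],[0,-0.2,0],16],[[0,0,0],[0,-0.2,0],14.5],[[0,0,0],[0,-0.2,0],13.5],[[0,0,0],[0,-0.2,0],12.5],[[0,0,0],[0,-0.2,0],11],[[0,0,0],[0,-0.2,0],8],[[0,0,0],[0,-0.2,0],4],[[0,0,0],[0,-0.2,0],4]]}}

```text
time: 21.08
eef_pos: [516.2, -169.4, 91.6]
orientation: [0.0, 0.787, 0.617, 0.0]
contact_force: [1.7, -0.5, 2.8]
opening: 0.131
```

Run:
```python
from h import *
after([0,0,0],[0,-.2,0]); st()
W=Cam("wrist","z_wrist"); st()
cv2.imwrite("pics/z2.png",cv2.resize(W.img[140:340,140:370],None,fx=3,fy=3,interpolation=cv2.INTER_CUBIC))
S=Cam("scene"); cv2.imwrite("pics/z3.png",cv2.resize(S.img[190:245,155:235],None,fx=9,fy=9,interpolation=cv2.INTER_CUBIC))
```

```text
t 21.07 tcp [ 516.2 -169.4   91.6] yaw -13.8 tilt x,y [ 0.03 -0.  ] F [ 1.7 -0.5  2.8] M [-0.08 -0.23 -0.02] op 11.2 cmd [ 516.  -169.4   91.5] err [ 0.2 -0.   0.1] j7 -0.36
t 21.12 tcp [ 516.3 -169.4   91.6] yaw -13.79 tilt x,y [ 0.03 -0.01] F [ 1.  -0.1  1.5] M [-0.08 -0.24 -0.01] op 11.0 cmd [ 516.  -169.4   91.5] err [ 0.2 -0.   0.2] j7 -0.36
```

View pics/z2.png

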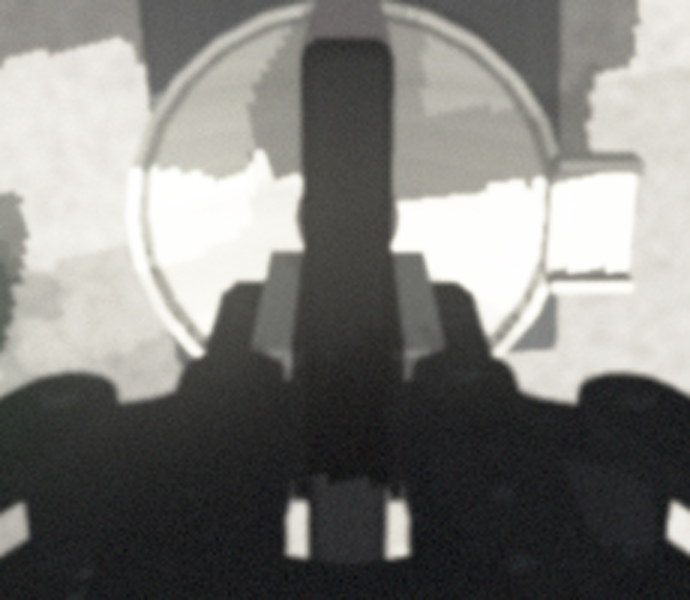

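View pics/z3.png

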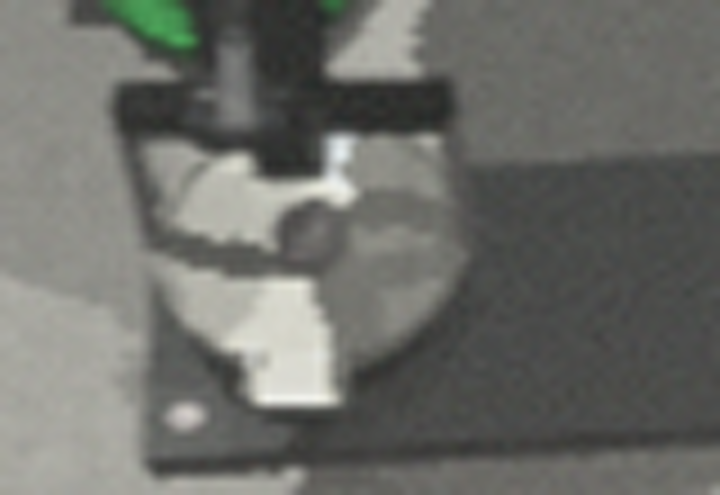

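{"op": "play_rows", "data": {"plan": [[[0,0,0],[0,0,-0.5],4],[[0,0,0],[0,0,-1.5],4],[[0,0,0],[0,0,-3.5],4],[[0,0,0],[0,0,-6],4],[[0,0,0],[0,0,-9],4],[[0,0,0],[0,0,-12.5],4],[[0,0,0],[0,0,-16],4],[[0,0,0],[0,0,-19.5],4],[[0,0,0],[0,0,-23],4],[[0,0,0],[0,0,-26.5],4],[[0,0,0],[0,0,-30],4],[[0,0,0],[0,0,-33.5],4],[[0,0,0],[0,0,-37],4],[[0,0,0],[0,0,-40],4],[[0,0,0],[0,0,-42.5],4],[[0,0,0],[0,0,-44],4],[[0,0,0],[0,0,-45],4],[[0,0,0],[0,0,-45],4]]}}

```text
time: 23.42
eef_pos: [516.0, -169.4, 136.5]
orientation: [0.0, 0.787, 0.617, 0.0]
contact_force: [0.1, -0.1, -3.1]
opening: 0.131
```

Run:
```python
from h import *
after([0,0,0],[0,0,-45]); st()
W=Cam("wrist","A_wrist"); st()
cv2.imwrite("pics/A2.png",cv2.resize(W.img[140:340,140:370],None,fx=3,fy=3,interpolation=cv2.INTER_CUBIC))
S=Cam("scene"); cv2.imwrite("pics/A3.png",cv2.resize(S.img[175:230,145:225],None,fx=9,fy=9,interpolation=cv2.INTER_CUBIC))
```

```text
t 23.43 tcp [ 516.  -169.4  136.5] yaw -13.8 tilt x,y [ 0. -0.] F [ 0.1 -0.1 -3.1] M [0.02 0.05 0.03] op 11.2 cmd [ 516.  -169.4  136.5] err [-0. -0.  0.] j7 -0.32
t 23.48 tcp [ 516.  -169.4  136.5] yaw -13.8 tilt x,y [-0.  0.] F [-0.5 -0.5 -2.8] M [-0.   -0.02  0.05] op 10.8 cmd [ 516.  -169.4  136.5] err [-0.1 -0.  -0. ] j7 -0.32
```

View pics/A2.png

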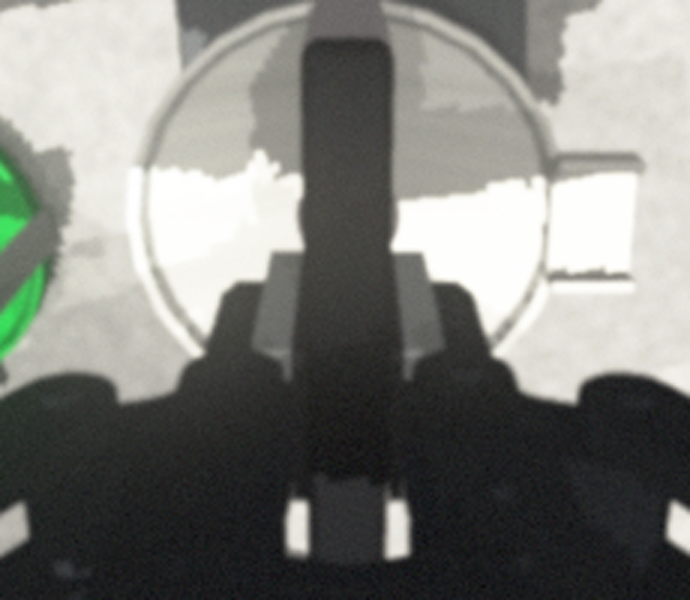

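View pics/A3.png

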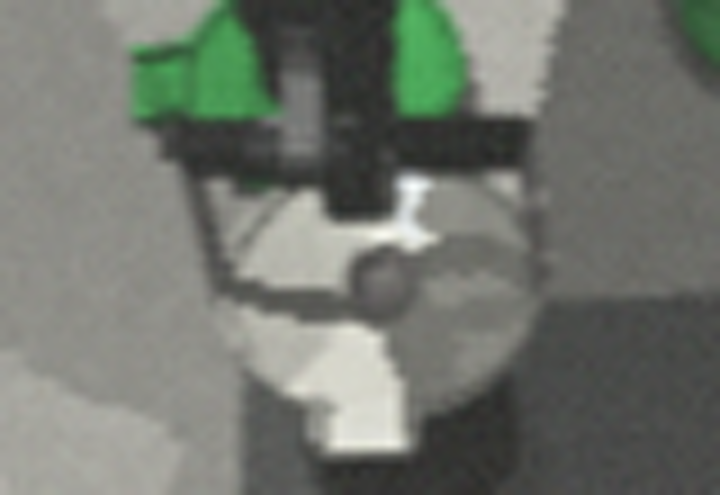

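```bash
cat > tr.py <<'E'
from h import *
import sys
def prof(p,psi,n=19):
    p0,R0=getcmd(); rv,sh=row(p,psi); rv=np.array(rv);sh=np.array(sh)
    out=[]
    for k in range(1,n+1):
        x=k/n; s=10*x**3-15*x**4+6*x**5
        out.append([(rv*s).round(3).tolist(),(sh*s).round(1).tolist(),4])
    print(json.dumps(out)); print(rv,sh)
E
python3 - <<'E'
from tr import *
a=np.array([516.0,-169.4,136.5]);b=np.array([542.4,-49.7,136.5])
prof(a+(b-a)/3,-13.8+31)
E
```

```text
[[[0.0, 0.0, -0.001], [0.1, -0.0, -0.0], 4], [[0.0, 0.0, -0.005], [0.4, -0.0, -0.0], 4], [[0.0, 0.0, -0.017], [1.2, -0.0, -0.0], 4], [[0.0, 0.0, -0.036], [2.7, -0.1, -0.0], 4], [[0.0, 0.0, -0.064], [4.8, -0.1, -0.0], 4], [[0.0, 0.0, -0.1], [7.5, -0.2, -0.0], 4], [[0.0, 0.0, -0.143], [10.8, -0.3, -0.0], 4], [[0.0, 0.0, -0.192], [14.5, -0.4, -0.0], 4], [[0.0, 0.0, -0.244], [18.4, -0.5, -0.0], 4], [[0.0, 0.0, -0.297], [22.4, -0.5, -0.0], 4], [[0.0, 0.0, -0.349], [26.3, -0.6, -0.0], 4], [[0.0, 0.0, -0.398], [30.0, -0.7, -0.0], 4], [[0.0, 0.0, -0.441], [33.3, -0.8, -0.0], 4], [[0.0, 0.0, -0.477], [36.0, -0.9, -0.0], 4], [[0.0, 0.0, -0.505], [38.1, -0.9, -0.0], 4], [[0.0, 0.0, -0.524], [39.6, -1.0, -0.0], 4], [[0.0, 0.0, -0.536], [40.4, -1.0, -0.0], 4], [[0.0, 0.0, -0.54], [40.7, -1.0, -0.0], 4], [[0.0, 0.0, -0.541], [40.8, -1.0, -0.0], 4]]
[ 0.     0.    -0.541] [40.8 -1.  -0. ]
```

{"op": "play_rows", "data": {"plan": [[[0,0,-0.001],[0.1,0,0],4],[[0,0,-0.005],[0.4,0,0],4],[[0,0,-0.017],[1.2,0,0],4],[[0,0,-0.036],[2.7,-0.1,0],4],[[0,0,-0.064],[4.8,-0.1,0],4],[[0,0,-0.1],[7.5,-0.2,0],4],[[0,0,-0.143],[10.8,-0.3,0],4],[[0,0,-0.192],[14.5,-0.4,0],4],[[0,0,-0.244],[18.4,-0.5,0],4],[[0,0,-0.297],[22.4,-0.5,0],4],[[0,0,-0.349],[26.3,-0.6,0],4],[[0,0,-0.398],[30,-0.7,0],4],[[0,0,-0.441],[33.3,-0.8,0],4],[[0,0,-0.477],[36,-0.9,0],4],[[0,0,-0.505],[38.1,-0.9,0],4],[[0,0,-0.524],[39.6,-1,0],4],[[0,0,-0.536],[40.4,-1,0],4],[[0,0,-0.54],[40.7,-1,0],4],[[0,0,-0.541],[40.8,-1,0],4]]}}

```text
time: 25.9
eef_pos: [524.8, -129.6, 136.5]
orientation: [0.0, 0.593, 0.805, -0.0]
contact_force: [0.6, -0.5, -2.7]
opening: 0.131
```

Run:
```python
from tr import *
after([0,0,-.541],[40.8,-1,0]); st()
a=np.array([516.0,-169.4,136.5]);b=np.array([542.4,-49.7,136.5])
prof(a+(b-a)*2/3,-13.8+62)
S=Cam("scene"); cv2.imwrite("pics/B3.png",cv2.resize(S.img[165:235,145:245],None,fx=7,fy=7,interpolation=cv2.INTER_CUBIC))
```

```text
t 25.9 tcp [ 524.8 -129.6  136.5] yaw 17.19 tilt x,y [ 0. -0.] F [ 0.6 -0.5 -2.7] M [0.   0.01 0.01] op 11.2 cmd [ 524.8 -129.5  136.5] err [-0.  -0.1  0. ] j7 0.05
[[[0.0, 0.0, -0.001], [0.0, 0.0, -0.0], 4], [[0.0, 0.0, -0.005], [0.4, 0.2, -0.0], 4], [[0.0, 0.0, -0.017], [1.1, 0.6, -0.0], 4], [[0.0, 0.0, -0.036], [2.4, 1.3, -0.0], 4], [[0.0, 0.0, -0.064], [4.2, 2.4, -0.0], 4], [[0.0, 0.0, -0.1], [6.6, 3.7, -0.0], 4], [[0.0, 0.0, -0.143], [9.4, 5.3, -0.0], 4], [[0.0, 0.0, -0.192], [12.6, 7.2, -0.0], 4], [[0.0, 0.0, -0.244], [16.0, 9.1, -0.0], 4], [[0.0, 0.0, -0.297], [19.5, 11.1, -0.0], 4], [[0.0, 0.0, -0.349], [22.9, 13.0, -0.0], 4], [[0.0, 0.0, -0.398], [26.1, 14.9, -0.0], 4], [[0.0, 0.0, -0.441], [28.9, 16.5, -0.0], 4], [[0.0, 0.0, -0.477], [31.3, 17.8, -0.0], 4], [[0.0, 0.0, -0.505], [33.1, 18.9, -0.0], 4], [[0.0, 0.0, -0.525], [34.4, 19.6, -0.0], 4], [[0.0, 0.0, -0.536], [35.1, 20.0, -0.0], 4], [[0.0, 0.0, -0.54], [35.5, 20.2, -0.0], 4], [[0.0, 0.0, -0.541], [35.5, 20.2, -0.0], 4]]
[ 0.      0.     -0.5411] [35.5 20.2 -0. ]
```

View pics/B3.png

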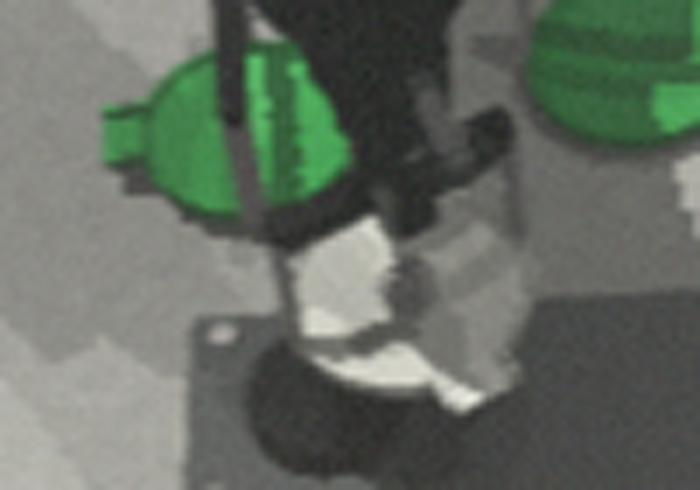

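{"op": "play_rows", "data": {"plan": [[[0,0,-0.001],[0,0,0],4],[[0,0,-0.005],[0.4,0.2,0],4],[[0,0,-0.017],[1.1,0.6,0],4],[[0,0,-0.036],[2.4,1.3,0],4],[[0,0,-0.064],[4.2,2.4,0],4],[[0,0,-0.1],[6.6,3.7,0],4],[[0,0,-0.143],[9.4,5.3,0],4],[[0,0,-0.192],[12.6,7.2,0],4],[[0,0,-0.244],[16,9.1,0],4],[[0,0,-0.297],[19.5,11.1,0],4],[[0,0,-0.349],[22.9,13,0],4],[[0,0,-0.398],[26.1,14.9,0],4],[[0,0,-0.441],[28.9,16.5,0],4],[[0,0,-0.477],[31.3,17.8,0],4],[[0,0,-0.505],[33.1,18.9,0],4],[[0,0,-0.525],[34.4,19.6,0],4],[[0,0,-0.536],[35.1,20,0],4],[[0,0,-0.54],[35.5,20.2,0],4],[[0,0,-0.541],[35.5,20.2,0],4]]}}

```text
time: 28.32
eef_pos: [533.5, -89.7, 136.5]
orientation: [-0.0, 0.357, 0.934, -0.0]
contact_force: [0.2, 0.1, -2.9]
opening: 0.125
```

Run:
```python
from tr import *
after([0,0,-.541],[35.5,20.2,0]); st()
prof([542.4,-49.7,136.5],79.4)
```

```text
t 28.32 tcp [533.5 -89.7 136.5] yaw 48.19 tilt x,y [-0.  0.] F [ 0.2  0.1 -2.9] M [-0.05  0.02 -0.05] op 10.7 cmd [533.6 -89.7 136.5] err [-0.1 -0.  -0. ] j7 0.41
[[[0.0, 0.0, -0.001], [0.0, 0.0, -0.0], 4], [[0.0, 0.0, -0.005], [0.2, 0.4, -0.0], 4], [[0.0, 0.0, -0.017], [0.6, 1.1, -0.0], 4], [[0.0, 0.0, -0.036], [1.3, 2.4, -0.0], 4], [[0.0, 0.0, -0.064], [2.4, 4.2, -0.0], 4], [[0.0, 0.0, -0.101], [3.7, 6.6, -0.0], 4], [[0.0, 0.0, -0.144], [5.3, 9.4, -0.0], 4], [[0.0, 0.0, -0.193], [7.1, 12.7, -0.0], 4], [[0.0, 0.0, -0.245], [9.1, 16.1, -0.0], 4], [[0.0, 0.0, -0.299], [11.0, 19.6, -0.0], 4], [[0.0, 0.0, -0.352], [13.0, 23.0, -0.0], 4], [[0.0, 0.0, -0.401], [14.8, 26.3, -0.0], 4], [[0.0, 0.0, -0.444], [16.4, 29.1, -0.0], 4], [[0.0, 0.0, -0.48], [17.7, 31.5, -0.0], 4], [[0.0, 0.0, -0.508], [18.8, 33.3, -0.0], 4], [[0.0, 0.0, -0.528], [19.5, 34.6, -0.0], 4], [[0.0, 0.0, -0.539], [19.9, 35.3, -0.0], 4], [[0.0, 0.0, -0.544], [20.1, 35.7, -0.0], 4], [[0.0, 0.0, -0.545], [20.1, 35.7, -0.0], 4]]
[ 0.      0.     -0.5446] [20.1 35.7 -0. ]
```

{"op": "play_rows", "data": {"plan": [[[0,0,-0.001],[0,0,0],4],[[0,0,-0.005],[0.2,0.4,0],4],[[0,0,-0.017],[0.6,1.1,0],4],[[0,0,-0.036],[1.3,2.4,0],4],[[0,0,-0.064],[2.4,4.2,0],4],[[0,0,-0.101],[3.7,6.6,0],4],[[0,0,-0.144],[5.3,9.4,0],4],[[0,0,-0.193],[7.1,12.7,0],4],[[0,0,-0.245],[9.1,16.1,0],4],[[0,0,-0.299],[11,19.6,0],4],[[0,0,-0.352],[13,23,0],4],[[0,0,-0.401],[14.8,26.3,0],4],[[0,0,-0.444],[16.4,29.1,0],4],[[0,0,-0.48],[17.7,31.5,0],4],[[0,0,-0.508],[18.8,33.3,0],4],[[0,0,-0.528],[19.5,34.6,0],4],[[0,0,-0.539],[19.9,35.3,0],4],[[0,0,-0.544],[20.1,35.7,0],4],[[0,0,-0.545],[20.1,35.7,0],4]]}}

```text
time: 30.7
eef_pos: [542.4, -49.7, 136.5]
orientation: [-0.0, 0.092, 0.996, -0.0]
contact_force: [0.5, 0.9, -3.0]
opening: 0.123
```

Run:
```python
from tr import *
after([0,0,-.545],[20.1,35.7,0]); st()
W=Cam("wrist","C_wrist"); S=Cam("scene");T=Cam("top")
cv2.imwrite("pics/C3.png",np.hstack([cv2.resize(S.img[160:240,180:280],None,fx=5,fy=5,interpolation=cv2.INTER_CUBIC),cv2.resize(T.img[150:230,240:290],None,fx=5,fy=5,interpolation=cv2.INTER_CUBIC)]))
m,e=S.proj([[553.5,9.3,62],[553.5,9.3,92]]);print(m,e,(m-[180,160])*5,(e-[180,160])*5)
print("W",W.proj([[553.5,9.3,62],[553.5,9.3,92]]))
```

```text
t 30.7 tcp [542.4 -49.7 136.5] yaw 79.42 tilt x,y [-0. -0.] F [ 0.5  0.9 -3. ] M [ 0.03 -0.02  0.01] op 10.5 cmd [542.4 -49.6 136.5] err [-0. -0. -0.] j7 0.79
[257.64208047 208.89229307] [257.71121123 202.22937174] [388.21040235 244.46146534] [388.55605617 211.14685872]
W [[338.57562    196.66293457]
 [350.48650835 210.53396285]]
```

View pics/C3.png

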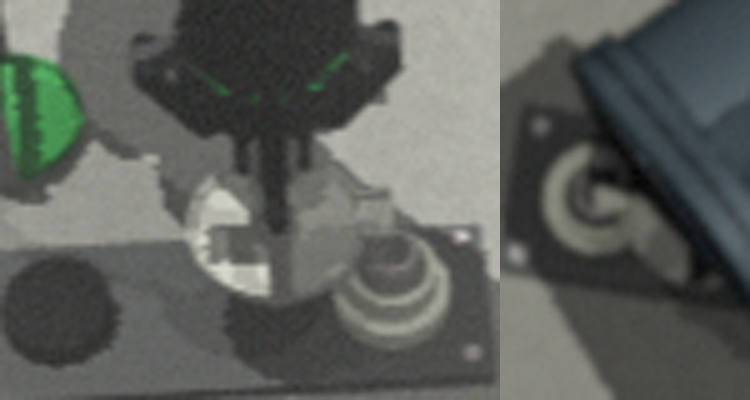

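View pics/C_wrist.png

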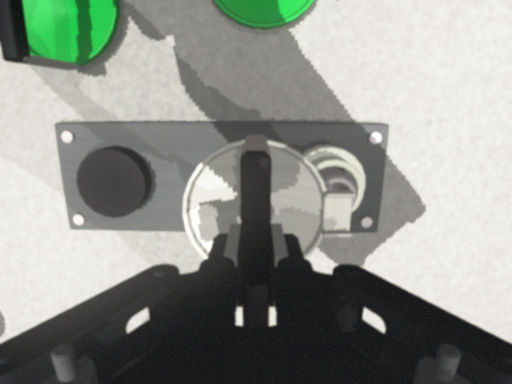

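Run:
```python
from h import *
W=Cam("wrist");st()
cv2.imwrite("pics/D.png",cv2.resize(W.img[135:255,170:380],None,fx=3.7,fy=3.7,interpolation=cv2.INTER_CUBIC))
print("plinth",W.plane([(113,181)],30),"pred",[520,-167.6])
b=W.plane([(67,136.5),(376,138),(78,219.5),(366.5,222)],12);print(b.round(1))
for i,j in((0,1),(2,3)):
    d=b[j]-b[i];print(np.degrees(np.arctan2(d[1],d[0])),np.linalg.norm(d))
```

```text
t 30.9 tcp [542.4 -49.7 136.5] yaw 79.42 tilt x,y [-0. -0.] F [-0.4 -0.6 -2.3] M [-0.03  0.04 -0.01] op 11.2 cmd [542.4 -49.6 136.5] err [-0. -0.  0.] j7 0.79
plinth [[ 517.04486016 -165.36661561   30.        ]] pred [520, -167.6]
[[ 473.6 -204.1   12. ]
 [ 525.    58.2   12. ]
 [ 549.1 -219.5   12. ]
 [ 600.1   42.8   12. ]]
78.91106899174754 267.25542184305897
78.99771015039146 267.28516424262364
```

View pics/D.png

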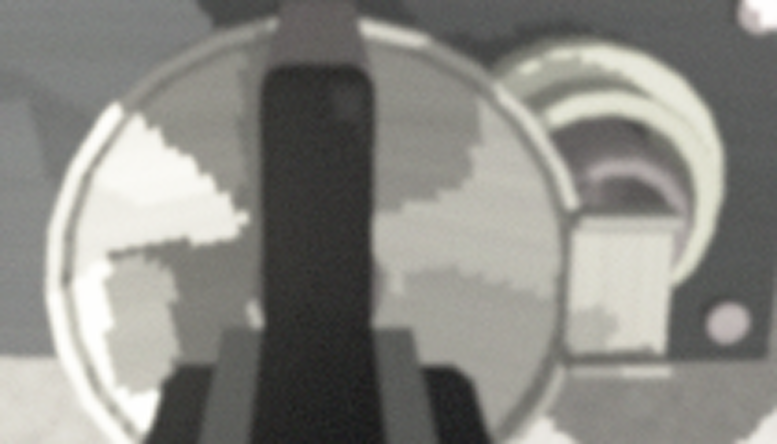

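Run:
```python
from h import *
W=Cam("wrist");f=lambda x,y:(170+x/3.7-.4,135+y/3.7-.4)
for z in(90,92.5):
    L=W.plane([f(680,220),f(668,355)],z);R0=W.plane([f(568,218),f(566,358)],z);d=L.mean(0)-R0.mean(0)
    print(z,L.round(1),L.mean(0).round(1),"dir",np.degrees(np.arctan2(d[1],d[0])), "edge dir",np.degrees(np.arctan2(*(L[1]-L[0])[[1,0]]))+90)
P=W.plane([f(48,270),f(570,270)],94);print(P,P.mean(0))
S=Cam("scene");print(tri(W,[f(673,288)],S,[[180+395/5,160+210/5]]))
T=Cam("top","E_top");cv2.imwrite("pics/E_scene.png",S.img)
```

```text
90 [[543.7  12.7  90. ]
 [568.1   8.2  90. ]] [555.9  10.4  90. ] dir 79.49230129747721 edge dir 79.39623887173414
92.5 [[542.8  12.1  92.5]
 [566.9   7.6  92.5]] [554.8   9.8  92.5] dir 79.49230129747654 edge dir 79.3962388717341
[[531.40528895 -93.92379491  94.        ]
 [547.55610672  -7.65808111  94.        ]] [539.48069784 -50.79093801  94.        ]
(array([554.59151679,  11.05475065,  92.9122412 ]), np.float64(2.9216715315453685))
```

View pics/E_scene.png

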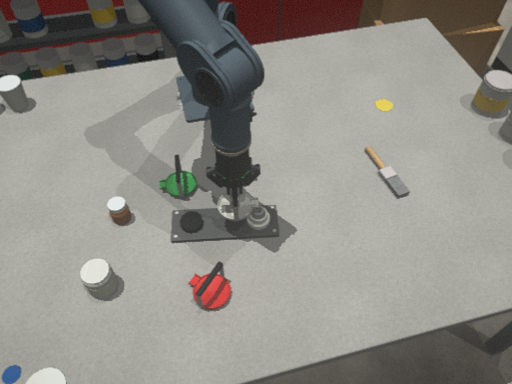

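Run:
```python
from h import *
W=Cam("wrist");st()
def e(im,f): return cv2.resize(im[185:240,215:295],None,fx=f,fy=f,interpolation=cv2.INTER_CUBIC)
a=e(cv2.imread("pics/A_wrist.png"),4.8);b=e(W.img,4.8)
h=np.hstack([a,b]); cv2.imwrite("pics/F.png",np.clip(h.astype(float)*1.6,0,255).astype(np.uint8))
```

```text
t 31.1 tcp [542.4 -49.6 136.5] yaw 79.42 tilt x,y [0.01 0.  ] F [ 0.7 -0.1 -1.7] M [ 0.02 -0.01 -0.01] op 10.6 cmd [542.4 -49.6 136.5] err [0. 0. 0.] j7 0.79
```

View pics/F.png

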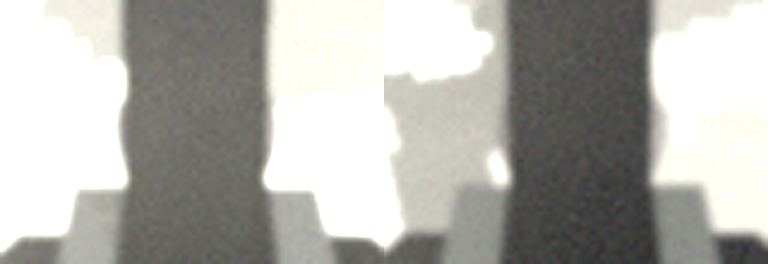

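{"op": "play_rows", "data": {"plan": [[[0,0,0],[0,0,0],4],[[0,0,0],[0,0,0],4],[[0,0,0],[0,0,0],4],[[0,0,0],[0,0,0],4]]}}

```text
time: 31.6
eef_pos: [542.4, -49.6, 136.5]
orientation: [0.0, 0.092, 0.996, 0.0]
contact_force: [-0.1, -0.3, -3.4]
opening: 0.123
```

Run:
```python
from h import *
st(); print(bot.close_job())
```

```text
t 31.6 tcp [542.4 -49.6 136.5] yaw 79.43 tilt x,y [0. 0.] F [-0.1 -0.3 -3.4] M [0.05 0.   0.04] op 10.5 cmd [542.4 -49.6 136.5] err [-0.   0.1  0. ] j7 0.79
the job is handed in; nothing more can be done
None
```

The job is done and handed in at 31.6 s. The wide collar and then the narrow one went fully down over the tube and were released. I then lifted the white dish by its handle bar, turned it about 93° (it started about 3° off square), and it is still held over the tube.

**Last checks:**
- **Lip position:** the tip is at about (554.7, 9.8), and the tube mouth is at about (553.5, 9.3). It stands roughly 30 mm above the mouth, with the height taken from the wrist and scene views together; those two sight lines missed each other by about 3 mm.
- **Direction:** the lip points along 79.4 to 79.5°. The jig measured 79.3° from the base plate's end edge and bolts, and 79.0° from all four bolts seen together, so they agree within about 0.5°.
- **Level and at rest:** the tool shows no tilt and no movement.
- **Ball:** it appears beside the bar in the same place as just after the lift, shifted by less than 1 mm at most.
- **Collars:** both looked flat and home in the wrist and scene views after release.
- **Bystanders:** in the last scene picture, the tin, jar and brush are where they started.

**Disagreements:** the plinth measured from the wrist camera was 3 to 4 mm off the position calculated from the tube. The wide collar appeared about 1.5 mm off centre in the grip, and I corrected for that before threading it.

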